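Level the vanity riser shelf and press the spirit level on it

TASK

First lay the yellow spirit level flat and lengthwise on the white riser shelf and let go of it; then turn the blue grip of the shelf's levelling foot until the bubble rests between the two black lines. Finally press the spirit level down onto the shelf with moderate force and finish while still pressing, with the bubble still between the lines. Leave the cup, nail polish, sharpener, hair clip and jar where they are.

Things in the scene. Friction and masses are not known exactly. Their poses are not given: they have to be found in the camera images.
- level: yellow bar-shaped spirit level, 140 x 24 x 30 mm (x, y, z), about 0.2 kg, loose; black ends, green window in the top with two black lines 19 mm apart. It starts lying upright (window up) on the vanity to the left of the shelf, its long axis roughly along world x. Origin: centre of its underside; x along its length, z out of the top.
- bubble (a joint): position of the pale bubble (12 mm long) in the level's window, as an angle: it equals the slope in rad of the level's own x axis, positive when the +x end is higher. The bubble moves 250 mm per rad towards the higher end (to +x when positive), settles in about 0.6 s, and stops at +-0.11. It rests between the lines within +-0.012 (3 mm).
- shelf: white riser shelf board, 140 mm deep (x) by 360 mm long (y) by 12 mm thick. Origin: on its top face, on the line about which it rocks (its x axis, 50 mm above the vanity); the top face is z = 0 here and spans x from -70 to 70 mm, y from -260 to 100 mm. The levelling foot is at x = 0, y = -215 mm. At the start the foot end hangs low, by 0.035 to 0.095 rad; the slope is only in the long direction. The bare board between y = -130 and 100 mm is free for the level.
- foot_grip (a point): grip point of the levelling foot's blue wing grip: on the turning axis, 30 mm above the board's top face. The wing is 44 mm long (along this point's x) and 12 mm thick (along its y), from 6 to 42 mm above the board, on a steel disc of radius 20 mm and 6 mm thick. Its z is the turning axis, square to the board.
- foot (a joint): turn of the levelling foot in rad, range -2 to 2.6, grows clockwise seen from above; starts between -0.15 and 0.15 (wing across the board, its x along the board's x, at 0). Each rad clockwise raises the foot end by 0.065 rad of board slope (the grip rises about 14 mm); it is stiff (about 0.15 N m) and stays where it is left, also under the press. The reading that is level differs from start to start: the bubble tells. It takes 0.5 to 1.5 rad clockwise.
- pencil_cup: loose grey cup, 72 mm wide, 90 mm high, with makeup pencils up to 180 mm high, bystander beyond the shelf; origin: centre of the underside
- nail_polish: loose amber glass nail polish bottle with black cap, 32 mm wide, 68 mm high, bystander beyond the shelf; origin: centre of the underside
- sharpener: loose steel pencil sharpener, a 28 mm cube, bystander beyond the shelf; origin: centre of the underside
- hair_clip: loose rose gold hair clip, 64 x 16 x 10 mm, bystander right of the shelf, nearer the robot; origin: centre of the underside
- cream_jar: loose white jar, 54 mm wide, 45 mm high, bystander to the far right of the shelf; origin: centre of the underside
There are look-alikes about, which are no part of the job. Of the things that look like the level, take the one that is nearest to the robot's base at the start.

How it is judged:
By the outcome, as a careful person would: the job done as asked, in the order asked, and still so for the second after the job is handed in, while the arm keeps its last pose, push and grip.
It also fails if it takes over 54 s, if anything falls off the work surface, if the arm or the gripper's body presses on something with over 40 N, if the wrist force passes 120 N, or if a joint passes its speed limit or range.

ROBOT

A 6-joint arm with a two-finger parallel gripper is mounted at the origin on the work surface. World frame = base frame: x ahead of the robot, y to its left, z up, the work surface at z = 0. Lengths are in m, angles in rad, forces in N, time in s.
With the tool pointing down it reaches from about 0.275 to 0.725 m from the base axis. Payload 15.9 kg.
Tool frame: the origin (TCP) lies midway between the tips of the shut fingers; the grasp point (between the pads) lies 19 mm behind it; z points along the fingers, y is the direction in which the jaws open and shut (so a half turn about z gives the same grasp; the last joint's range is limited). The gripper opens to 85 mm and grips with 20 to 120 N. Pads are 22 mm wide; open, the fingers measure 114 mm over their backs; the gripper's body (76 mm by 85 mm) begins 54 mm behind the grasp point. The pads swing forward as they close: fully open they stand 13 mm farther back than shut.
Start: joints at [-1.347, 0.213, -0.034, 1.323, 0, 1.571], TCP at [0.111, -0.488, 0.192] pointing down, gripper open.
Joint ranges: [-2.98, 2.98], [-0.74, 1.72], [-1.14, 1.35], [-2.1, 2.04], [-1.57, 1.44], [-3.14, 3.14]. Speed limits (rad/s): [1.89, 1.89, 2.39, 2.57, 3.14, 3.14].

INTERFACE

Orientations are given as a unit quaternion [x, y, z, w].
In Python, from plant import ctrl, eyes, ticket gives the robot as it stands.
- The arm moves only by the tool jog_arm, never from a script. Its arguments are lists of equal length, an entry for each row: "travel": the shift along the tool's x, y, z normalised to -1 to 1, where 1 is 0.25 m, a list of three; "rot": the turn, a rotation vector about the tool's x, y, z normalised to -1 to 1, where 1 is pi rad, a list of three; "hand": the opening, from 0 (shut) to 1 (fully open). In form: {"travel": [[x, y, z], ...], "rot": [[rx, ry, rz], ...], "hand": [hand, ...]}. A call has 1 to 5 rows; each row is the pose to reach, as a shift and turn from the pose measured when the call began, along the tool's axes at that moment, turning the shorter way round; what a row does not reach only later rows make up. A row lasts 1/8 s, in which the tool goes at most 62.5 mm and 10.7 degrees, less where a joint would pass 70% of its speed; a pose out of reach is approached as far as the arm can. A call with a number of a shift or a turn outside -1 to 1 is refused whole. A call with a gripper value outside its range is refused whole. The fingers move at their own pace and stop on an object; "newtons" is the grip in N (left out, the last holds). Time passes only in rows, so rows that repeat a pose let the fingers close. It gives the time, the measured TCP pose, the force and the opening at its end, in the units of the state.
- ctrl.get_state(): the state, without advancing time (a new reading comes with each control period).
- eyes.read_camera(name): name is "scene" or "top"; returns the picture (420x560x3 uint8, blue, green, red); there is no depth.
- eyes.camera_model(name): a dict with "camera_matrix" (3x3 intrinsics, pixels), "cam_to_world" (4x4, takes a point from camera to world coordinates). Camera axes: x right, y down, z forward; pixel columns grow to the right and rows downward; lengths in m; the calibration is good to about 2 mm. A picture is of the moment at which its call begins. camera_model takes no time and is no camera call.
- ticket.hand_in(): hands the job in, once; it reports no verdict.
The state is a dict: "t": time; "joint_pos": joint angles; "joint_velocities": joint speeds; "joint_torque": joint torques, N m; "position": TCP position; "tcp_rot": TCP orientation; "wrist_force": force on the tool from outside, world axes, zero at the start; "ft_torque": the same for the moment, N m; "finger_gap": opening from 0.0 (shut) to 1.0 (fully open).
Only numpy, scipy, OpenCV 4.12 (cv2) and the standard library are available. Lean on these libraries where they do the work, as an engineer would, in place of code of your own. Each camera call takes 0.05 s, during which the arm holds its last target.

## Working session

There is one attempt and no reset: what is moved stays moved. The work goes in short steps, Python scripts to look and compute and a tool call to move; the robot and the scene stay as the last step left them, time stands still between calls to the robot, and variables do not carry over. Pictures are saved under pics/ and viewed, and the job is handed in when it is done.

Besides the shell and the picture viewer there is one more tool, called after ">>>" in YAML: its name, and indented under it one key for each argument. jog_arm: Moves the arm, as the interface text tells. Scaled input: -1 to 1 covers 0.25 m each way for a shift and pi rad each way for a turn. Its arguments: {"type":"object","properties":{"travel":{"type":"array"},"rot":{"type":"array"},"hand":{"type":"array"},"newtons":{"type":"number"}},"required":["travel","rot","hand"]}

```bash
ls; mkdir -p pics; python3 - <<'E'
from plant import ctrl, eyes
import cv2
print(ctrl.get_state())
for n in ("scene","top"):
    im=eyes.read_camera(n); cv2.imwrite(f"pics/{n}0.png",im)
    m=eyes.camera_model(n); print(n,m)
E
```

```text
pics
{'t': 0.0, 'joint_pos': array([-1.34701731e+00,  2.13350594e-01, -3.50526375e-02,  1.32351410e+00,
       -8.15296743e-06,  1.57079963e+00]), 'joint_velocities': array([ 0.00146401, -0.00216121,  0.00150149, -0.00085014,  0.00034163,
       -0.00053726]), 'joint_torque': array([ 2.29204343e-03, -6.86160493e+01,  4.87115085e+01,  1.77697552e-02,
        3.48854121e-05,  4.24454277e-05]), 'position': array([ 0.11086885, -0.48715423,  0.19132154]), 'tcp_rot': array([ 9.93746924e-01,  1.11654540e-01, -6.66357285e-05, -5.56544502e-04]), 'wrist_force': array([ 0.21201028, -0.15224281, -0.03897827]), 'ft_torque': array([0.02782006, 0.00033462, 0.02541719]), 'finger_gap': 0.9967914597654807}
scene {'camera_matrix': array([[414.3104657 ,   0.        , 280.81852655],
       [  0.        , 414.3104657 , 209.36493819],
       [  0.        ,   0.        ,   1.        ]]), 'cam_to_world': array([[ 0.31940281,  0.52312575, -0.79014004,  1.53077909],
       [ 0.94749283, -0.18990839,  0.25727833, -0.29603704],
       [-0.0154653 , -0.83082745, -0.55631517,  0.6411753 ],
       [ 0.        ,  0.        ,  0.        ,  1.        ]])}
top {'camera_matrix': array([[455.91704444,   0.        , 285.95731073],
       [  0.        , 455.91704444, 210.65696989],
       [  0.        ,   0.        ,   1.        ]]), 'cam_to_world': array([[-0.01494895, -0.99590921,  0.0891144 ,  0.46941432],
       [-0.99987303,  0.01439736, -0.00682929,  0.03137981],
       [ 0.00551834, -0.08920517, -0.99599798,  1.35969031],
       [ 0.        ,  0.        ,  0.        ,  1.        ]])}
```

View pics/scene0.png

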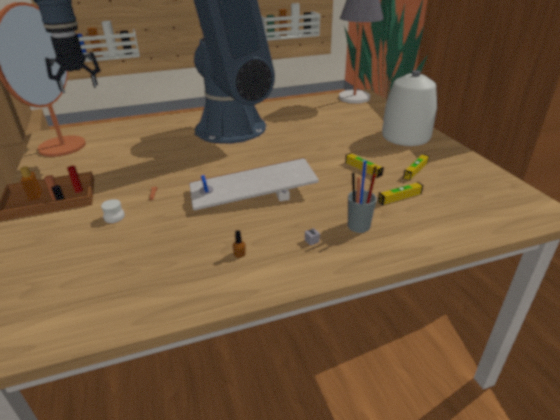

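View pics/top0.png

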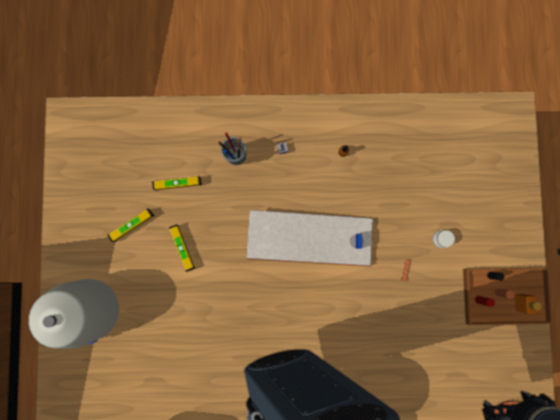

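The scene picture shows three yellow levels at about (363,164), (416,167) and (401,193). In the top view they sit at (182,248), (131,225) and (177,183). The shelf spans (248..373, 211..265) in the top view, with the blue grip at (359,241).

The candidates, by top-view pixel, are (182,248), (131,225) and (177,183). Next I'll measure each one's distance from the base and crop in close on the choice.

```bash
cat > h.py <<'E'
import numpy as np, cv2
from scipy.spatial.transform import Rotation as R
from plant import ctrl, eyes
def ray(n,uv):
    m=eyes.camera_model(n); K=m["camera_matrix"];T=m["cam_to_world"]
    d=T[:3,:3]@np.linalg.solve(K,[uv[0],uv[1],1.]); return T[:3,3],d/np.linalg.norm(d)
def plane(n,uv,z):
    o,d=ray(n,uv); return o+d*(z-o[2])/d[2]
def proj(n,p):
    m=eyes.camera_model(n);T=np.linalg.inv(m["cam_to_world"]);c=T[:3,:3]@np.asarray(p,float)+T[:3,3]
    q=m["camera_matrix"]@c; return q[:2]/q[2]
def tri(uv1,uv2):
    o1,d1=ray("scene",uv1);o2,d2=ray("top",uv2)
    A=np.stack([d1,-d2],1);s=np.linalg.lstsq(A,o2-o1,rcond=None)[0]
    a,b=o1+d1*s[0],o2+d2*s[1];return (a+b)/2,np.linalg.norm(a-b)
def crop(im,c,r,f,name):
    u,v=map(int,c);a=im[max(0,v-r):v+r,max(0,u-r):u+r]
    cv2.imwrite(name,cv2.resize(a,None,fx=f,fy=f,interpolation=cv2.INTER_CUBIC))
def blobs(im,lo,hi,amin=20):
    h=cv2.cvtColor(im,cv2.COLOR_BGR2HSV);m=cv2.inRange(h,lo,hi)
    cs,_=cv2.findContours(m,cv2.RETR_EXTERNAL,cv2.CHAIN_APPROX_NONE)
    return [c for c in cs if cv2.contourArea(c)>=amin],m
def to_tool(dp,q=None):
    s=ctrl.get_state();return R.from_quat(s["tcp_rot"] if q is None else q).inv().apply(dp)
def st():
    s=ctrl.get_state();print("t",round(s["t"],2),"p",s["position"].round(4),"R",R.from_quat(s["tcp_rot"]).as_matrix().round(3).tolist(),"F",s["wrist_force"].round(1),"gap",round(s["finger_gap"],3),"j",s["joint_pos"].round(2))
E
python3 - <<'E'
from h import *
t=cv2.imread("pics/top0.png");s=cv2.imread("pics/scene0.png")
h=cv2.cvtColor(t,cv2.COLOR_BGR2HSV)
for p in [(180,240),(178,190),(188,262),(359,241),(300,240),(173,228)]:print(p,h[p[1],p[0]])
for nm,im in (("top",t),("scene",s)):
  for c in blobs(im,(22,150,90),(75,255,255),40)[0]:
    r=cv2.minAreaRect(c);w=plane(nm,r[0],0.03 if nm=="top" else .02)
    b=cv2.boxPoints(r);bw=np.array([plane(nm,p,0.03) for p in b])
    print(nm,"Y",np.round(r[0],1),np.round(r[1],1),w.round(3),"dist",np.hypot(*w[:2]).round(3),[np.linalg.norm(bw[i]-bw[i-1]).round(3) for i in (1,2)])
  for c in blobs(im,(105,150,60),(130,255,255),15)[0]:
    r=cv2.minAreaRect(c);print(nm,"B",r,plane(nm,r[0],0.08).round(3))
crop(t,(182,248),35,8,"pics/lv.png");crop(t,(310,238),75,5,"pics/sh.png");crop(s,(255,190),75,5,"pics/shs.png")
E
```

```text
(180, 240) [ 44 232 163]
(178, 190) [ 16 132 168]
(188, 262) [ 24 249 204]
(359, 241) [108 225 154]
(300, 240) [ 17  26 183]
(173, 228) [ 24 251 186]
top Y [180.9 247.5] [45.2  9.7] [0.485 0.329 0.03 ] dist 0.586 [np.float64(0.028), np.float64(0.132)]
top Y [129.4 225.1] [ 9.7 46.1] [0.553 0.479 0.03 ] dist 0.731 [np.float64(0.132), np.float64(0.029)]
top Y [175.9 182.4] [ 9.2 44.7] [0.676 0.345 0.03 ] dist 0.759 [np.float64(0.131), np.float64(0.027)]
top B ((359.0, 240.5), (13.0, 4.0), 90.0) [ 0.497 -0.181  0.08 ]
scene Y [402.  192.5] [12.9 40.7] [0.684 0.343 0.02 ] dist 0.766 [np.float64(0.139), np.float64(0.07)]
scene Y [372.6 168.7] [13.  11.1] [0.53  0.335 0.02 ] dist 0.627 [np.float64(0.072), np.float64(0.044)]
scene Y [415.7 166.7] [11.1 32.4] [0.565 0.468 0.02 ] dist 0.733 [np.float64(0.194), np.float64(0.056)]
scene Y [354.6 160.3] [18.3 11.6] [0.459 0.309 0.02 ] dist 0.553 [np.float64(0.079), np.float64(0.076)]
```

View pics/lv.png

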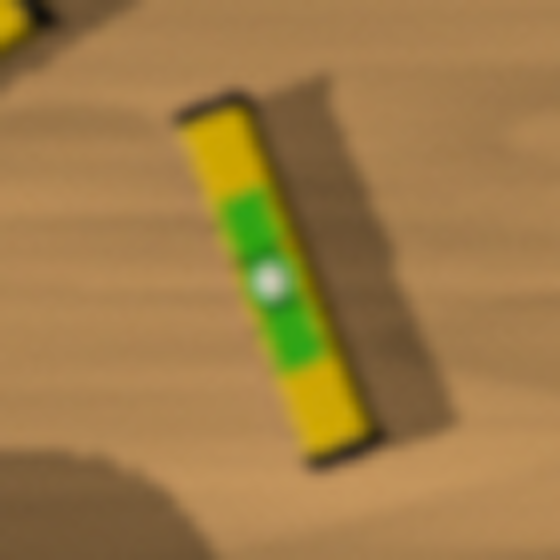

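View pics/sh.png

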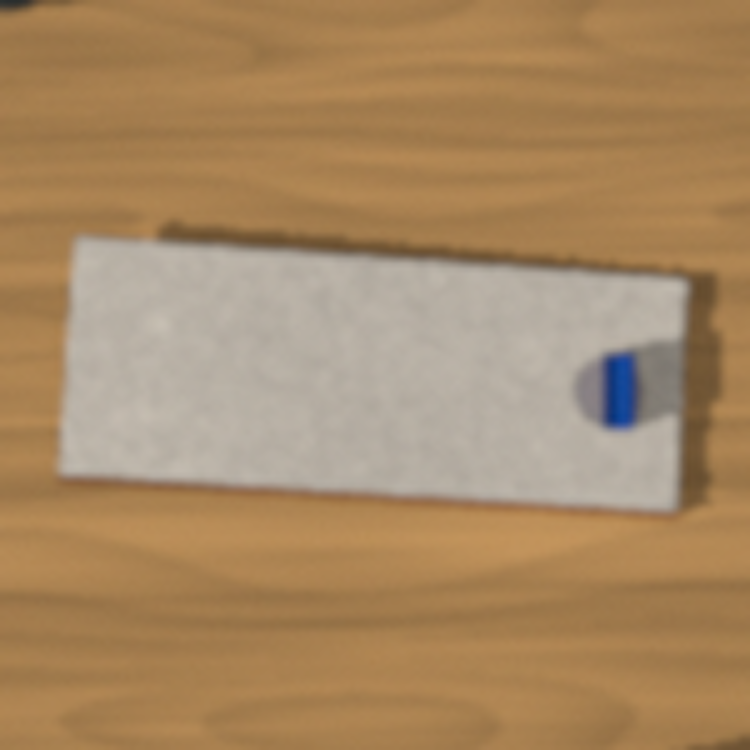

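View pics/shs.png

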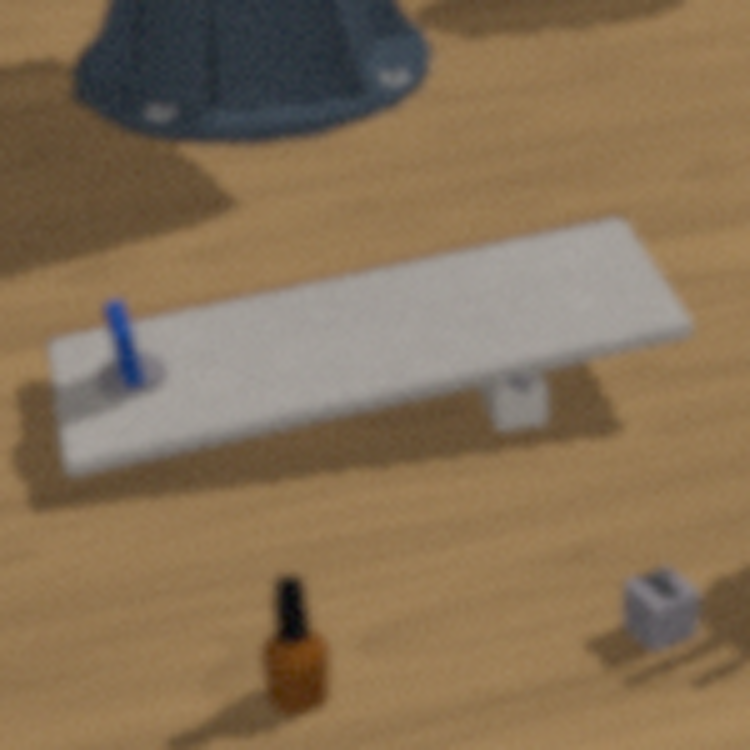

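The close crop confirms the choice. The level at top-view (182,248), 0.586 m from the base, is the nearest; the other two are at 0.731 and 0.759 m. It lies roughly along world x, with its window up and the bubble centred at about (181,248). Next come its exact pose and the shelf's pose.

```bash
python3 - <<'E'
from h import *
t=cv2.imread("pics/top0.png");s=cv2.imread("pics/scene0.png")
for c in blobs(t,(40,120,60),(75,255,255),15)[0]:
    r=cv2.minAreaRect(c); print("green",np.round(r[0],1),np.round(r[1],1),plane("top",r[0],.03).round(4))
a=plane("top",(147+213/8,213+108/8),.03);b=plane("top",(147+342/8,213+452/8),.03)
print("axis",a.round(4),b.round(4),np.linalg.norm(a-b),"yaw",np.degrees(np.arctan2(*(a-b)[[1,0]])),(a+b)/2)
T=[(250,210.4),(373,218.4),(371,265.4),(247,258)]
S=[(690,318),(68,462),(50,342),(620,220)]
P=[]
for u,v in zip(T,S):
    p,e=tri((180+v[0]/5,115+v[1]/5),u);P.append(p);print(p.round(4),"err",round(e,4))
P=np.array(P);hh,hl,ll,lh=P
print("len",np.linalg.norm(hh-hl),np.linalg.norm(lh-ll),"dep",np.linalg.norm(hh-lh),np.linalg.norm(hl-ll))
yd=(hh+lh-hl-ll)/2;print("yaw y dir",np.degrees(np.arctan2(yd[1],yd[0])),"slope",yd[2]/np.hypot(*yd[:2]))
c=P.mean(0);u=yd/np.linalg.norm(yd);print("centre",c,"origin",c+u*.08,"foot",c-u*.135)
# blue grip top
for n,im in(("top",t),("scene",s)):
  for c in blobs(im,(100,120,40),(130,255,255),10)[0]: print(n,cv2.boundingRect(c),cv2.minAreaRect(c))
E
```

```text
green [180.5 247.5] [22.1  5.7] [0.4854 0.33   0.03  ]
green [129.1 224.7] [ 5.5 22.2] [0.554 0.48  0.03 ]
green [170.  182.5] [ 5. 10.] [0.6764 0.3619 0.03  ]
green [181.4 181.4] [ 4.9 10. ] [0.6792 0.3285 0.03  ]
axis [0.5468 0.3504 0.03  ] [0.4216 0.303  0.03  ] 0.13383544114185933 yaw 20.75498665232037 [0.48417853 0.3266821  0.03      ]
[0.5879 0.1248 0.0567] err 0.0017
[ 0.5627 -0.2317  0.0235] err 0.0035
[ 0.4255 -0.2217  0.0217] err 0.0036
[0.4523 0.1349 0.0525] err 0.0014
len 0.35886542465800336 0.3588856907488518 dep 0.13610192320879674 0.13757592904099697
yaw y dir 85.83059250834484 slope 0.08952867309879176
centre [ 0.50709439 -0.04843713  0.03860257] origin [0.51288768 0.03103328 0.04573633] foot [ 0.49731823 -0.18254346  0.02656435]
top (356, 234, 6, 14) ((358.5, 240.5), (13.0, 5.0), 90.0)
top (224, 149, 11, 10) ((228.25003051757812, 154.25001525878906), (13.435027122497559, 2.8284270763397217), 45.0)
scene (360, 186, 3, 17) ((361.54095458984375, 194.04917907714844), (1.8107149600982666, 16.1153621673584), 5.19442892074585)
scene (202, 176, 6, 16) ((204.14707946777344, 183.58824157714844), (15.764815330505371, 2.9104275703430176), 75.96376037597656)
```

>>> jog_arm:
  travel:
    - [0,0,-0.04]
    - [0,0,-0.08]
    - [0,0,-0.08]
  rot:
    - [0,0,0.05]
    - [0,0,0.1]
    - [0,0,0.1]
  hand: [1,1,1]

```text
t: 0.48
position: [0.1109, -0.4875, 0.2116]
tcp_rot: [0.999, -0.045, -0.0, -0.0]
wrist_force: [-0.9, 0.6, 0.3]
finger_gap: 1.001
```

```bash
python3 -c "
from h import *
st()"
```

```text
t 0.47 p [ 0.1109 -0.4875  0.2116] R [[0.996, -0.089, -0.0], [-0.089, -0.996, 0.0], [-0.0, -0.0, -1.0]] F [-0.9  0.6  0.3] gap 1.001 j [-1.35  0.21  0.01  1.37 -0.    1.88]
```

The level's centre is about (0.485, 0.3285) with a yaw of 20.8°. The shelf's origin is about (0.513, 0.031), its y axis is at 85.8° and its slope is about 0.09; its triangulated size of 359 × 137 mm matches the given 360 × 140 mm. Joint 6 follows j1 − yaw + π, so I'll take the level with tool x at a yaw of about 200.8°.

>>> jog_arm:
  travel:
    - [0.16,-0.16,0]
    - [0.32,-0.32,0]
    - [0.48,-0.48,0]
    - [0.64,-0.64,0]
    - [0.8,-0.8,0]
  rot:
    - [0,0,-0.058]
    - [0,0,-0.116]
    - [0,0,-0.174]
    - [0,0,-0.232]
    - [0,0,-0.29]
  hand: [1,1,1,1,1]

```text
t: 1.1
position: [0.329, -0.3046, 0.2112]
tcp_rot: [0.915, 0.404, -0.0, -0.0]
wrist_force: [0.8, -1.3, -0.8]
finger_gap: 1.0
```

```bash
cat >> h.py <<'E'
def goto(p,yaw=None,ax=None,Rm=None):
    """print normalised travel/rot to world pose p; tool x yaw deg, z down"""
    s=ctrl.get_state();R0=R.from_quat(s["tcp_rot"])
    tr=R0.inv().apply(np.asarray(p)-s["position"])/.25
    if Rm is None:
        c,si=np.cos(np.radians(yaw)),np.sin(np.radians(yaw))
        Rm=np.array([[c,si,0],[si,-c,0],[0,0,-1]])
    rv=(R0.inv()*R.from_matrix(Rm)).as_rotvec()/np.pi
    print("travel",tr.round(3),"rot",rv.round(4),"yaw now",np.degrees(np.arctan2(R0.as_matrix()[1,0],R0.as_matrix()[0,0])).round(1))
E
python3 -c "
from h import *
st();goto((.46,0.0,.17),130)"
```

```text
t 1.1 p [ 0.329  -0.3046  0.2112] R [[0.673, 0.739, -0.0], [0.739, -0.673, 0.001], [0.0, -0.001, -1.0]] F [ 0.8 -1.3 -0.8] gap 1.0 j [-0.75  0.1  -0.12  1.35  0.    1.56]
travel [ 1.253 -0.433  0.165] rot [-1.000e-04 -2.000e-04 -4.574e-01] yaw now 47.7
```

>>> jog_arm:
  travel:
    - [0.2,-0.07,0.02]
    - [0.4,-0.14,0.04]
    - [0.6,-0.21,0.06]
    - [0.8,-0.28,0.08]
    - [1.0,-0.35,0.1]
  rot:
    - [0,0,-0.058]
    - [0,0,-0.116]
    - [0,0,-0.174]
    - [0,0,-0.232]
    - [0,0,-0.29]
  hand: [1,1,1,1,1]

```text
t: 1.72
position: [0.4329, -0.0591, 0.1856]
tcp_rot: [0.64, 0.769, 0.0, -0.0]
wrist_force: [0.6, -0.1, -0.3]
finger_gap: 0.999
```

```bash
python3 -c "
from h import *
st();goto((.48,0.2,.17),152)"
```

```text
t 1.73 p [ 0.4329 -0.0591  0.1856] R [[-0.182, 0.983, -0.001], [0.983, 0.182, 0.001], [0.001, -0.001, -1.0]] F [ 0.6 -0.1 -0.3] gap 0.999 j [-0.14  0.09 -0.2   1.29  0.    1.25]
travel [0.985 0.374 0.063] rot [-0.     -0.0003 -0.2863] yaw now 100.5
```

>>> jog_arm:
  travel:
    - [0.2,0.075,0.01]
    - [0.4,0.15,0.02]
    - [0.6,0.22,0.04]
    - [0.8,0.3,0.06]
    - [0.98,0.37,0.06]
  rot:
    - [0,0,-0.058]
    - [0,0,-0.116]
    - [0,0,-0.174]
    - [0,0,-0.232]
    - [0,0,-0.29]
  hand: [1,1,1,1,1]

```text
t: 2.35
position: [0.4789, 0.2004, 0.1698]
tcp_rot: [0.231, 0.973, -0.0, -0.001]
wrist_force: [0.1, -1.3, -0.1]
finger_gap: 0.998
```

```bash
python3 -c "
from h import *
st();goto((.485,0.3285,.12),200.8)"
```

```text
t 2.35 p [0.4789 0.2004 0.1698] R [[-0.893, 0.449, -0.002], [0.449, 0.893, 0.0], [0.002, -0.001, -1.0]] F [ 0.1 -1.3 -0.1] gap 0.998 j [ 0.4   0.26 -0.03  1.28  0.    0.86]
travel [0.208 0.469 0.199] rot [ 0.     -0.0006 -0.2638] yaw now 153.3
```

>>> jog_arm:
  travel:
    - [0.04,0.1,0.04]
    - [0.08,0.2,0.08]
    - [0.13,0.3,0.12]
    - [0.17,0.4,0.16]
    - [0.21,0.47,0.2]
  rot:
    - [0,0,-0.055]
    - [0,0,-0.11]
    - [0,0,-0.165]
    - [0,0,-0.22]
    - [0,0,-0.264]
  hand: [1,1,1,1,1]

```text
t: 2.98
position: [0.4843, 0.3299, 0.1185]
tcp_rot: [-0.186, 0.983, 0.0, -0.001]
wrist_force: [-0.2, 0.1, -0.2]
finger_gap: 0.999
```

```bash
python3 - <<'E'
from h import *
st();goto((.485,0.3285,.005),200.8)
im=eyes.read_camera("scene");crop(im,(363,164),60,6,"pics/g1.png")
im=eyes.read_camera("top");crop(im,(182,248),50,6,"pics/g1t.png")
E
```

```text
t 2.98 p [0.4843 0.3299 0.1185] R [[-0.931, -0.365, -0.002], [-0.365, 0.931, -0.0], [0.002, 0.001, -1.0]] F [-0.2  0.1 -0.2] gap 0.999 j [0.6  0.41 0.06 1.22 0.   0.22]
travel [-0.002 -0.006  0.454] rot [ 0.0002 -0.0008  0.0034] yaw now -158.6
```

View pics/g1.png

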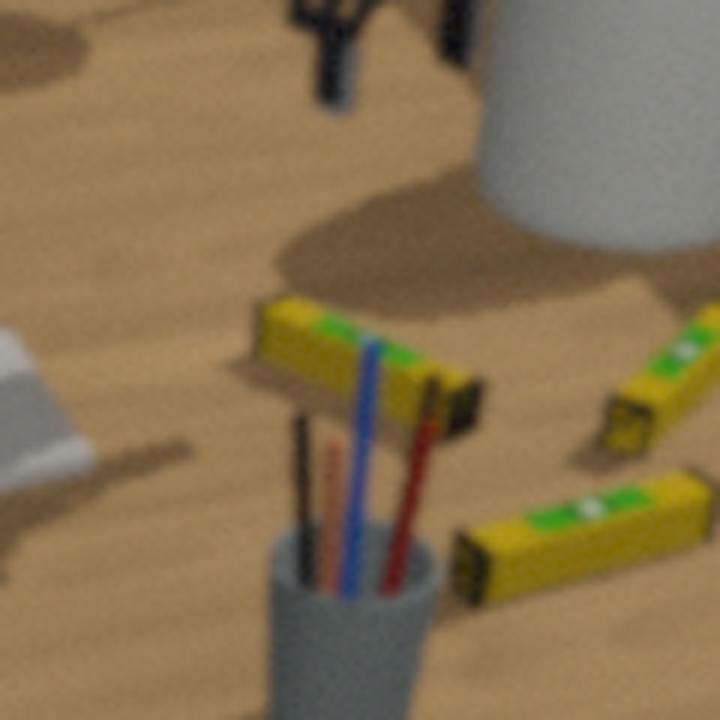

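View pics/g1t.png

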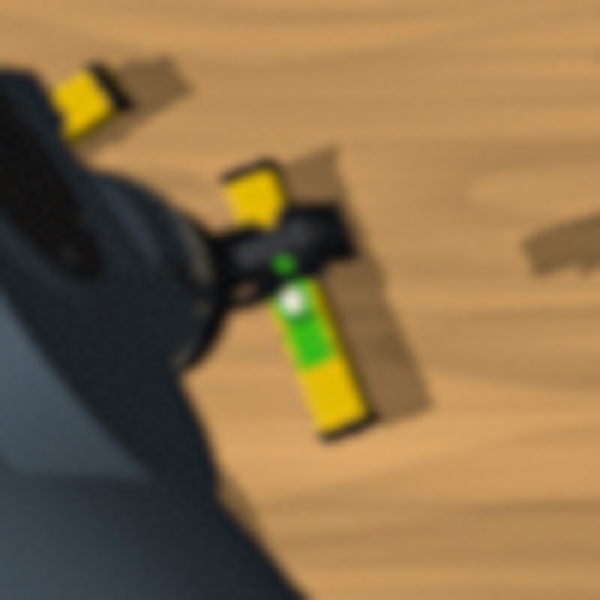

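```bash
python3 - <<'E'
from h import *
for z in (.03,.1185,.138,.18,.22):print(z,proj("top",(.4843,.3299,z)).round(1),proj("scene",(.4843,.3299,z)).round(1))
# finger tips: tool y = (-.365,.931)
for sgn in (1,-1):
  p=np.array([.4843,.3299,.131])+sgn*.0475*np.array([-.365,.931,0]);print("tip",(proj("top",p)-(132,198)).round(1)*6,(proj("scene",p)-(303,104)).round(1)*6)
E
```

```text
0.03 [180.5 247.9] [364.5 159.9]
0.1185 [173.2 247.6] [367.3 134.2]
0.138 [171.4 247.6] [367.9 128.2]
0.18 [167.5 247.4] [369.4 115.1]
0.22 [163.4 247.3] [370.8 102.1]
tip [141.  337.8] [447.6 133.8]
tip [339.6 257.4] [326.4 183.6]
```

```bash
python3 - <<'E'
from h import *
print(tri((359.7,122),(188.7,238.8)))
im=eyes.read_camera("scene");cv2.imwrite("pics/s2.png",cv2.resize(im[40:240,250:516],None,fx=3,fy=3,interpolation=cv2.INTER_CUBIC))
im=eyes.read_camera("top");cv2.imwrite("pics/t2.png",cv2.resize(im[140:340,60:326],None,fx=3,fy=3,interpolation=cv2.INTER_CUBIC));st()
E
```

```text
(array([0.50779263, 0.28092986, 0.17321578]), np.float64(0.009016037767536253))
t 3.17 p [0.4843 0.3286 0.1193] R [[-0.935, -0.356, -0.002], [-0.356, 0.935, -0.001], [0.003, 0.0, -1.0]] F [-0.3 -0.2 -0.1] gap 1.003 j [0.6  0.41 0.06 1.22 0.   0.23]
```

View pics/s2.png

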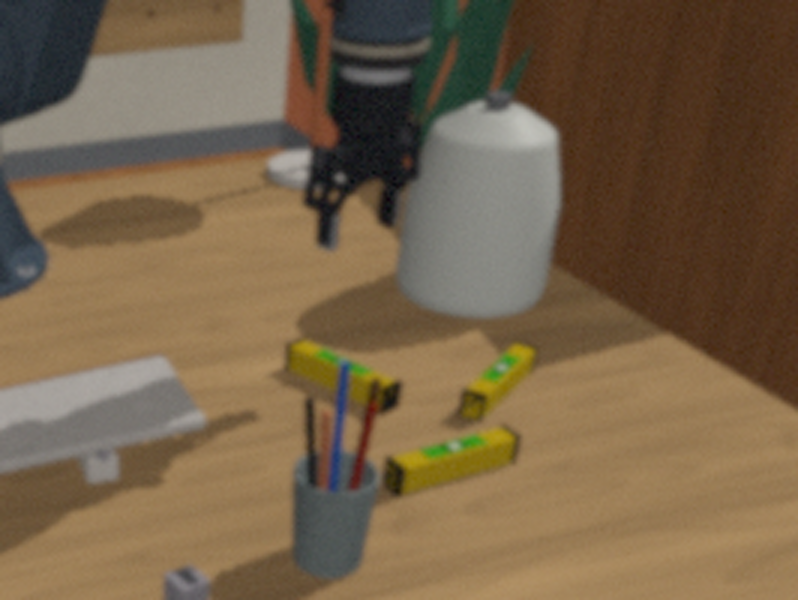

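View pics/t2.png

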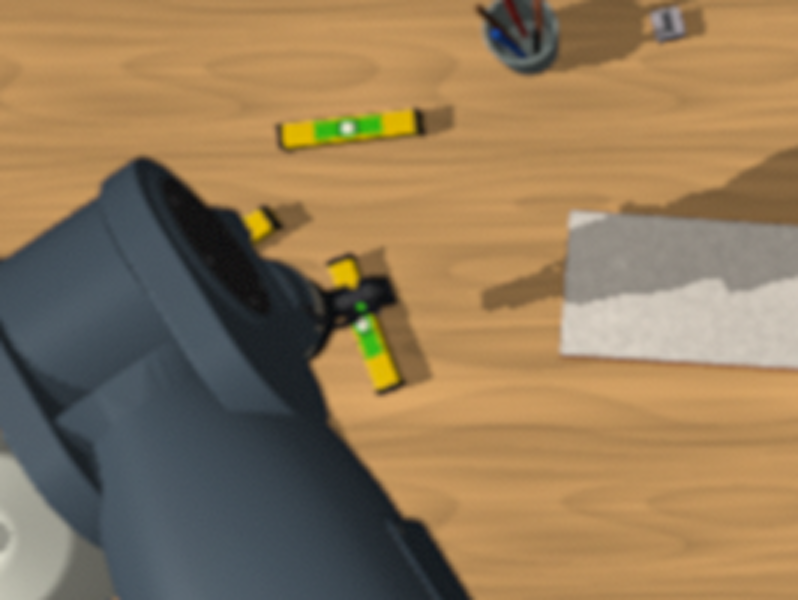

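```bash
python3 - <<'E'
from h import *
p0=np.array([.1109,-.4872,.1913]);y=np.array([.222,-.975,0])
for z in (.013,.03,.055):
  for s in(1,-1): print(z,s,proj("scene",p0+[0,0,z]+s*.0475*y).round(1),proj("top",p0+[0,0,z]+s*.0475*y).round(1))
s=cv2.imread("pics/scene0.png");crop(s,(72,70),40,8,"pics/f0.png")
t=cv2.imread("pics/top0.png");cv2.imwrite("pics/f0t.png",cv2.resize(t[340:420,460:560],None,fx=7,fy=7))
E
```

```text
0.013 1 [ 67.1 104.1] [514.7 389.8]
0.013 -1 [98.7 98.4] [477.6 399.3]
0.03 1 [65.4 98.8] [518.2 391.9]
0.03 -1 [97.3 93.2] [480.6 401.5]
0.055 1 [62.9 90.8] [523.6 395.1]
0.055 -1 [95.2 85.4] [485.2 405. ]
```

View pics/f0.png

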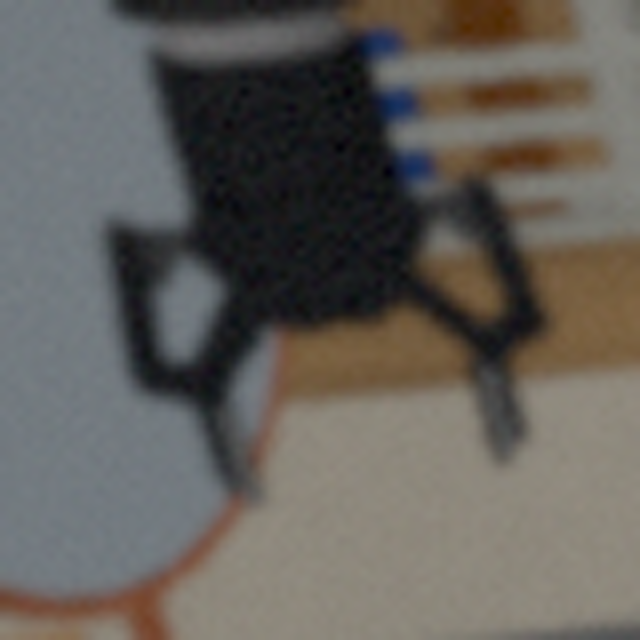

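View pics/f0t.png

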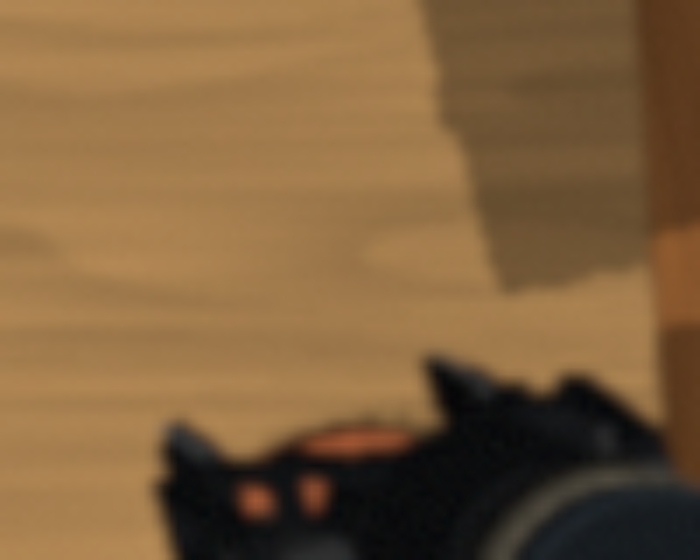

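```bash
python3 - <<'E'
from h import *
a=tri((63.3,92.5),(522.4,391.7));b=tri((95.1,87.5),(485.4,401.4));print(a,b,(a[0]+b[0])/2,np.linalg.norm(a[0]-b[0]))
goto((.485,.3285,.055),200.8)
E
```

```text
(array([ 0.12839516, -0.53278274,  0.24301357]), np.float64(2.1591555754046902e-05)) (array([ 0.10736195, -0.44282658,  0.24214808]), np.float64(0.0015178162945407069)) [ 0.11787856 -0.48780466  0.24258083] 0.0923864418750722
travel [-0.003 -0.002  0.257] rot [ 0.0001 -0.0008  0.0002] yaw now -159.2
```

The fingertips show about 38 mm higher than the reported TCP implies. I'll go down part way and check that by eye before trusting the height.

>>> jog_arm:
  travel:
    - [0,0,0.09]
    - [0,0,0.18]
    - [0,0,0.26]
    - [0,0,0.26]
  rot:
    - [0,0,0]
    - [0,0,0]
    - [0,0,0]
    - [0,0,0]
  hand: [1,1,1,1]

```text
t: 3.68
position: [0.4835, 0.3272, 0.0535]
tcp_rot: [-0.18, 0.984, -0.001, -0.002]
wrist_force: [0.3, -0.5, 0.5]
finger_gap: 1.0
```

```bash
python3 - <<'E'
from h import *
im=eyes.read_camera("scene");cv2.imwrite("pics/s3.png",cv2.resize(im[80:220,290:477],None,fx=4.2,fy=4.2,interpolation=cv2.INTER_CUBIC))
im=eyes.read_camera("top");cv2.imwrite("pics/t3.png",cv2.resize(im[190:300,110:256],None,fx=5,fy=5,interpolation=cv2.INTER_CUBIC));st()
s=ctrl.get_state();p=s["position"];y=R.from_quat(s["tcp_rot"]).as_matrix()[:,1]
for z in (.013,.051):
  for g in (1,-1): print(z,((proj("scene",p+[0,0,z]+g*.046*y)-(290,80))*4.2).round(),((proj("top",p+[0,0,z]+g*.046*y)-(110,190))*5).round())
E
```

```text
t 3.77 p [0.4846 0.3282 0.0552] R [[-0.935, -0.355, -0.002], [-0.355, 0.935, -0.0], [0.002, 0.0, -1.0]] F [-0.5  1.1  0.6] gap 0.999 j [ 0.59  0.45 -0.06  1.07  0.    0.23]
0.013 [356. 273.] [264. 319.]
0.013 [274. 308.] [417. 258.]
0.051 [362. 227.] [245. 319.]
0.051 [279. 261.] [403. 257.]
```

View pics/s3.png

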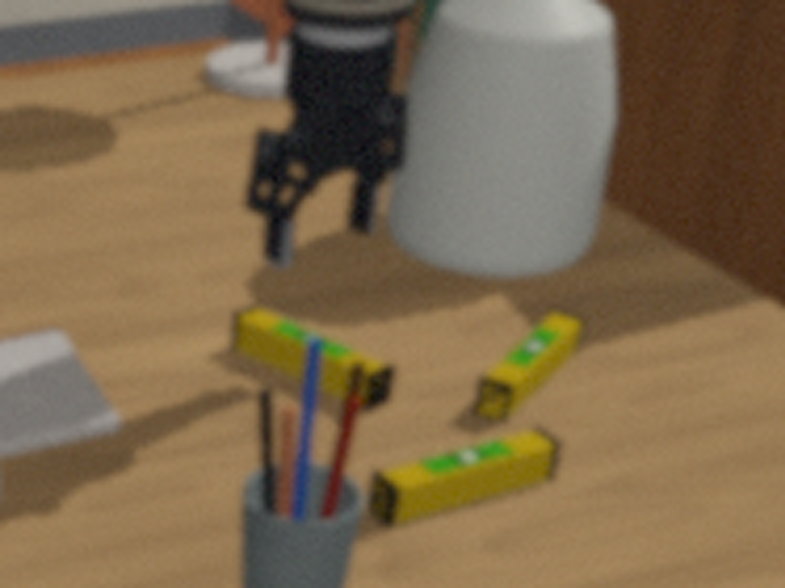

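View pics/t3.png

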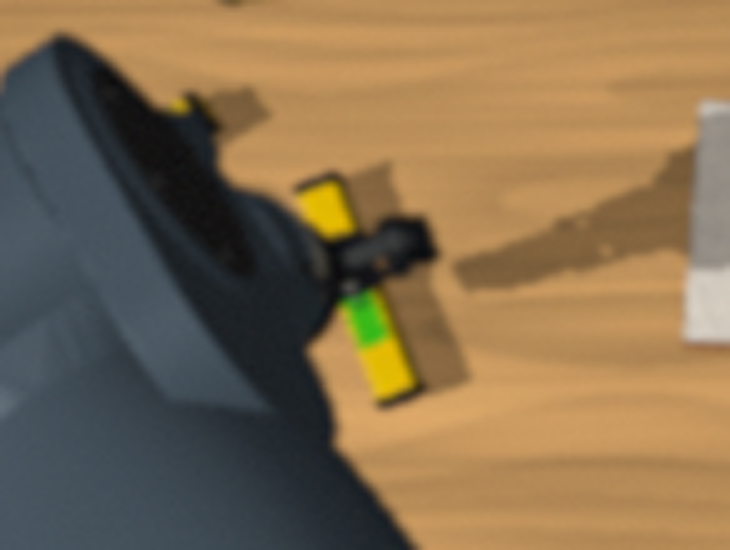

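The tips seen in the scene view, at crop (280,265) and (362,230), match "51 mm behind the reported TCP", where the data imply 13 mm. The gripper therefore sits about 38 mm farther back along the tool than stated, and I'll allow for that. I'm descending in steps and watching the force.

>>> jog_arm:
  travel:
    - [0,0,0.08]
    - [0,0,0.16]
    - [0,0,0.24]
    - [0,0,0.28]
    - [0,0,0.28]
  rot:
    - [0,0,0]
    - [0,0,0]
    - [0,0,0]
    - [0,0,0]
    - [0,0,0]
  hand: [1,1,1,1,1]

```text
t: 4.4
position: [0.4845, 0.3282, -0.0145]
tcp_rot: [-0.18, 0.984, 0.0, -0.001]
wrist_force: [0.8, -0.1, -0.0]
finger_gap: 0.997
```

```bash
python3 - <<'E'
from h import *
im=eyes.read_camera("scene");cv2.imwrite("pics/s4.png",cv2.resize(im[80:220,290:477],None,fx=4.2,fy=4.2,interpolation=cv2.INTER_CUBIC));st()
im=eyes.read_camera("top");cv2.imwrite("pics/t4.png",cv2.resize(im[190:300,110:256],None,fx=5,fy=5,interpolation=cv2.INTER_CUBIC))
goto((.485,.3285,-.032),200.8)
E
```

```text
t 4.45 p [ 0.4848  0.3284 -0.014 ] R [[-0.935, -0.355, -0.001], [-0.355, 0.935, 0.0], [0.001, 0.001, -1.0]] F [ 0.2 -0.3 -0.4] gap 0.998 j [ 0.59  0.5  -0.16  0.91  0.    0.23]
travel [-0.    -0.     0.073] rot [ 0.0002 -0.0002 -0.0001] yaw now -159.2
```

View pics/s4.png

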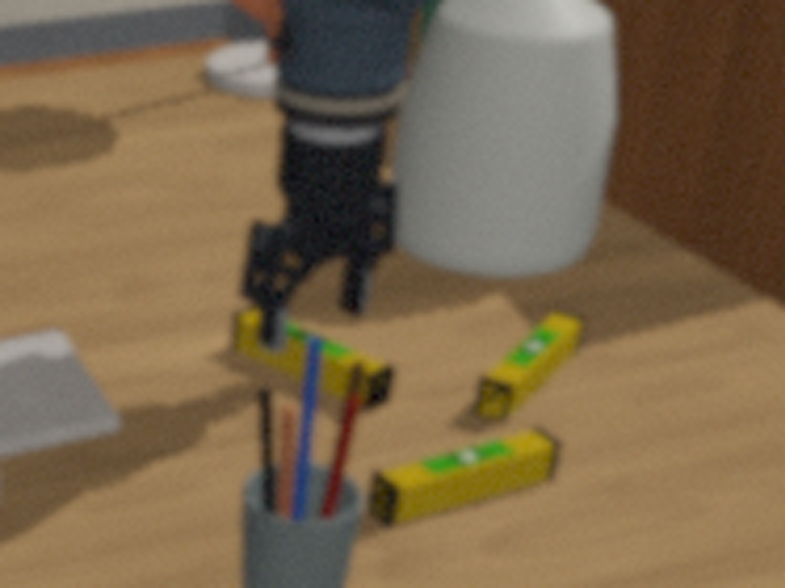

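View pics/t4.png

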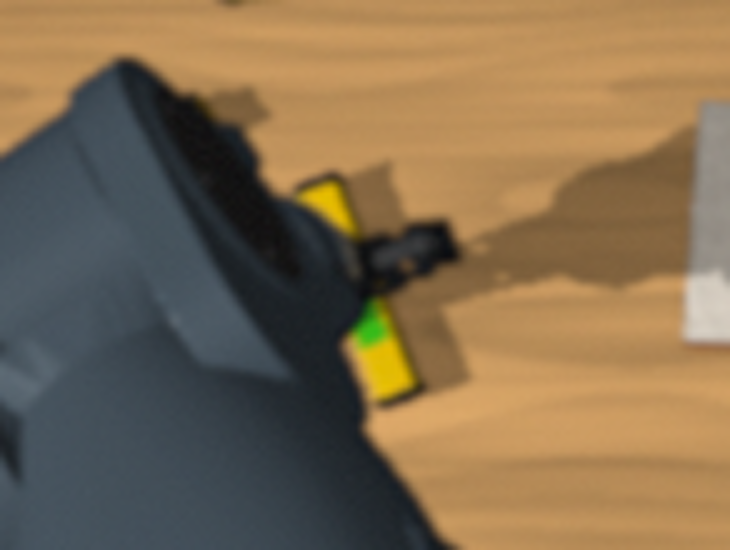

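The tips straddle the level just above its top, and the gripper looks centred: tip midpoint near crop (312,322), level centre near (313,345). Next I'll go down another 18 mm and grip.

>>> jog_arm:
  travel:
    - [0,0,0.04]
    - [0,0,0.07]
    - [0,0,0.07]
    - [0,0,0.07]
    - [0,0,0.07]
  rot:
    - [0,0,0]
    - [0,0,0]
    - [0,0,0]
    - [0,0,0]
    - [0,0,0]
  hand: [1,1,0.6,0.2,0.1]
  newtons: 35

```text
t: 5.12
position: [0.4851, 0.3286, -0.0311]
tcp_rot: [-0.18, 0.984, 0.0, -0.0]
wrist_force: [0.3, 0.3, -0.3]
finger_gap: 0.373
```

>>> jog_arm:
  travel:
    - [0,0,0]
    - [0,0,0]
    - [0,0,0]
    - [0,0,0]
  rot:
    - [0,0,0]
    - [0,0,0]
    - [0,0,0]
    - [0,0,0]
  hand: [0,0,0,0]

```text
t: 5.62
position: [0.4852, 0.3287, -0.0309]
tcp_rot: [-0.18, 0.984, 0.0, -0.0]
wrist_force: [-0.5, -0.7, 4.5]
finger_gap: 0.275
```

```bash
python3 - <<'E'
from h import *
im=eyes.read_camera("scene");cv2.imwrite("pics/s5.png",cv2.resize(im[80:220,290:477],None,fx=4.2,fy=4.2,interpolation=cv2.INTER_CUBIC));st()
E
```

```text
t 5.67 p [ 0.4852  0.3287 -0.0309] R [[-0.935, -0.355, -0.0], [-0.355, 0.935, 0.001], [0.0, 0.001, -1.0]] F [-1.6 -0.6  4.8] gap 0.276 j [ 0.59  0.52 -0.18  0.87  0.    0.23]
```

View pics/s5.png

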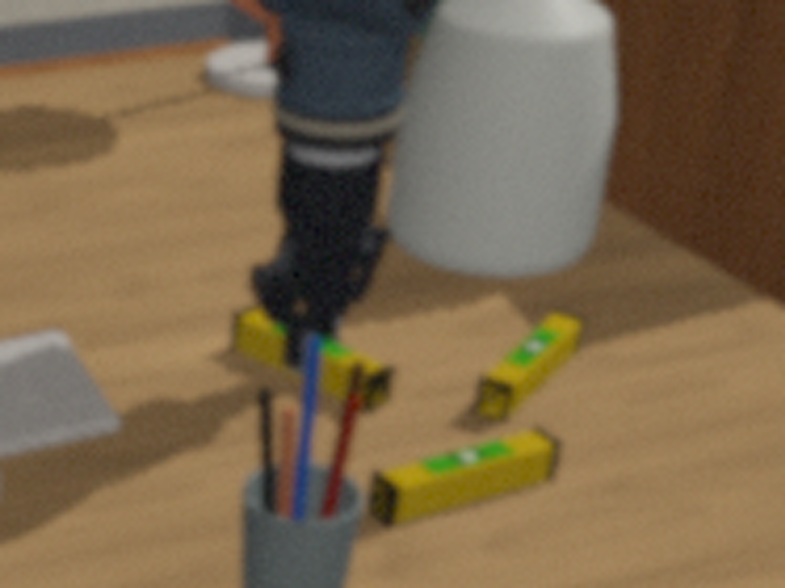

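The gap of 0.275 (23.4 mm) shows the level is held. The underside sits 31 mm behind the reported TCP. I'll lift it and carry it to above the shelf.

>>> jog_arm:
  travel:
    - [0,0,-0.1]
    - [0,0,-0.25]
    - [0,0,-0.4]
    - [0,0,-0.5]
  rot:
    - [0,0,0]
    - [0,0,0]
    - [0,0,0]
    - [0,0,0]
  hand: [0,0,0,0]

```text
t: 6.18
position: [0.4854, 0.3288, 0.0955]
tcp_rot: [-0.18, 0.984, 0.001, 0.0]
wrist_force: [0.4, 0.3, -2.1]
finger_gap: 0.275
```

```bash
cat >> h.py <<'E'
O=np.array([.5129,.0310,.050]);YAW=np.radians(85.83)
def shelf(sl):
    u=np.array([np.cos(YAW)*np.cos(sl),np.sin(YAW)*np.cos(sl),np.sin(sl)])
    e=np.array([np.sin(YAW),-np.cos(YAW),0]);n=np.cross(e,u);return e,u,n
E
python3 - <<'E'
from h import *
st();e,u,n=shelf(.0895)
Rm=np.stack([-u,-e,-n],1);C=O-.025*u
for h in (.06,.03,.005,0): 
    print(h);goto(C+n*(h-.031),Rm=Rm)
im=eyes.read_camera("scene");cv2.imwrite("pics/s6.png",cv2.resize(im[60:220,250:463],None,fx=3.7,fy=3.7,interpolation=cv2.INTER_CUBIC))
E
```

```text
t 6.17 p [0.4854 0.3288 0.0955] R [[-0.935, -0.355, 0.0], [-0.355, 0.935, 0.001], [-0.001, 0.001, -1.0]] F [ 0.4  0.3 -2.1] gap 0.275 j [0.59 0.42 0.01 1.16 0.   0.23]
0.06
travel [ 0.366 -1.252  0.074] rot [-0.016  -0.025  -0.3611] yaw now -159.2
0.03
travel [ 0.362 -1.243  0.194] rot [-0.016  -0.025  -0.3611] yaw now -159.2
0.005
travel [ 0.358 -1.235  0.293] rot [-0.016  -0.025  -0.3611] yaw now -159.2
0
travel [ 0.357 -1.233  0.313] rot [-0.016  -0.025  -0.3611] yaw now -159.2
```

View pics/s6.png

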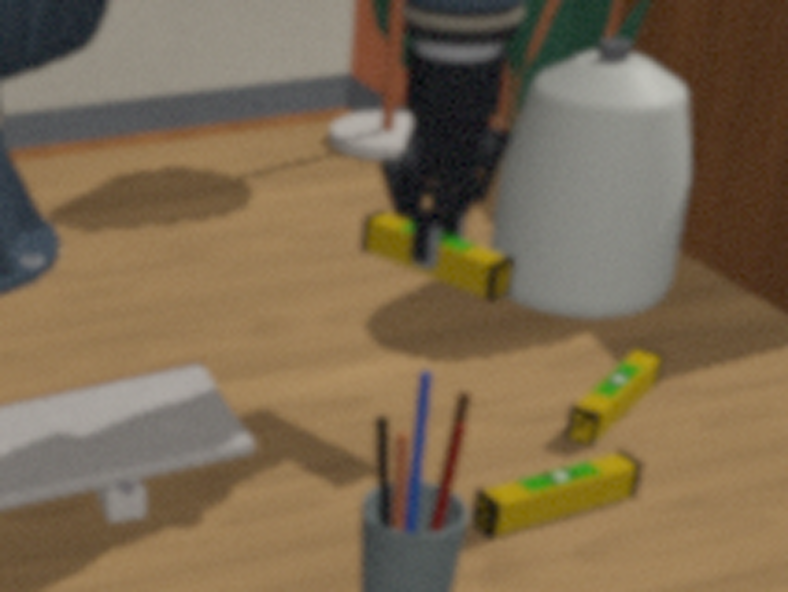

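The picture shows the level held fast in the gripper at crop (435,255), clear of the table, with the tips at its lower edge. Now I'll carry it to the shelf.

>>> jog_arm:
  travel:
    - [0.05,-0.16,-0.02]
    - [0.1,-0.36,-0.02]
    - [0.16,-0.56,-0.02]
    - [0.22,-0.76,-0.02]
    - [0.28,-0.94,-0.02]
  rot:
    - [0,0,-0.05]
    - [0,0,-0.1]
    - [0,0,-0.16]
    - [0,0,-0.21]
    - [-0.01,-0.015,-0.26]
  hand: [0,0,0,0,0]

```text
t: 6.85
position: [0.5041, 0.0851, 0.1017]
tcp_rot: [-0.556, 0.83, 0.019, 0.021]
wrist_force: [1.3, -0.0, -2.0]
finger_gap: 0.276
```

```bash
python3 - <<'E'
from h import *
st();e,u,n=shelf(.0895)
Rm=np.stack([-u,-e,-n],1);C=O-.025*u
for h in (.06,.03): 
    print(h);goto(C+n*(h-.031),Rm=Rm)
E
```

```text
t 6.85 p [0.5041 0.0851 0.1017] R [[-0.38, -0.925, 0.013], [-0.923, 0.38, 0.056], [-0.057, 0.009, -0.998]] F [ 1.3 -0.  -2. ] gap 0.276 j [ 0.13  0.25 -0.22  1.08  0.05 -1.05]
0.06
travel [ 0.297 -0.15   0.082] rot [-0.0046 -0.0099 -0.1008] yaw now -112.4
0.03
travel [ 0.293 -0.148  0.202] rot [-0.0046 -0.0099 -0.1008] yaw now -112.4
```

>>> jog_arm:
  travel:
    - [0.12,-0.06,0.03]
    - [0.23,-0.12,0.06]
    - [0.3,-0.15,0.1]
    - [0.294,-0.149,0.18]
    - [0.294,-0.149,0.2]
  rot:
    - [-0.002,-0.004,-0.045]
    - [-0.004,-0.008,-0.09]
    - [-0.0046,-0.0099,-0.1008]
    - [-0.0046,-0.0099,-0.1008]
    - [-0.0046,-0.0099,-0.1008]
  hand: [0,0,0,0,0]

```text
t: 7.48
position: [0.5101, 0.0058, 0.0457]
tcp_rot: [-0.68, 0.732, 0.031, 0.032]
wrist_force: [-0.3, 0.3, -2.3]
finger_gap: 0.272
```

```bash
python3 - <<'E'
from h import *
st();e,u,n=shelf(.0895)
Rm=np.stack([-u,-e,-n],1);C=O-.025*u
for h in (.01,0): 
    print(h);goto(C+n*(h-.031),Rm=Rm)
im=eyes.read_camera("scene");cv2.imwrite("pics/s7.png",cv2.resize(im[80:240,160:373],None,fx=3.7,fy=3.7,interpolation=cv2.INTER_CUBIC))
im=eyes.read_camera("top");cv2.imwrite("pics/t7.png",cv2.resize(im[170:300,220:393],None,fx=4.5,fy=4.5,interpolation=cv2.INTER_CUBIC))
E
```

```text
t 7.47 p [0.5101 0.0058 0.0457] R [[-0.073, -0.997, 0.004], [-0.993, 0.073, 0.089], [-0.089, 0.003, -0.996]] F [-0.3  0.3 -2.3] gap 0.272 j [-0.05  0.31 -0.29  0.97  0.09 -1.55]
0.01
travel [-0.002 -0.004  0.076] rot [ 0.0008 -0.     -0.0002] yaw now -94.2
0
travel [-0.002 -0.004  0.116] rot [ 0.0008 -0.     -0.0002] yaw now -94.2
```

View pics/s7.png

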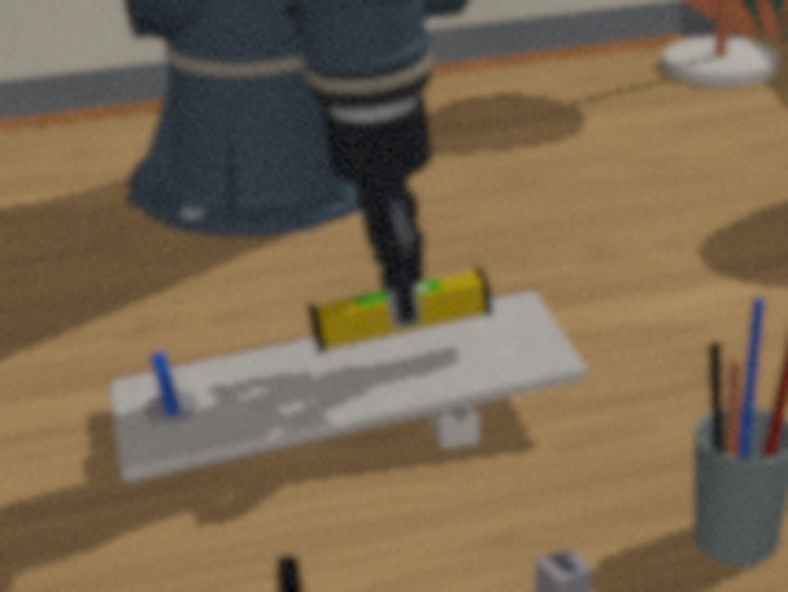

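View pics/t7.png

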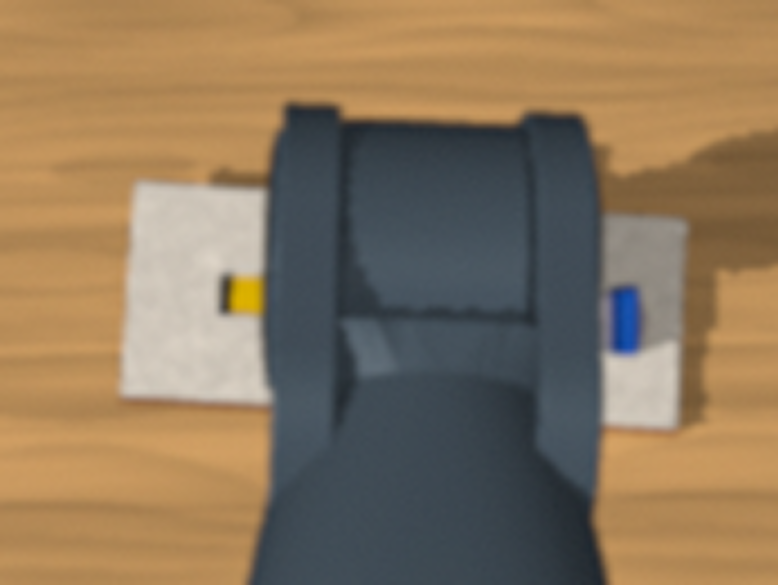

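The level is above the board, parallel to its edges and sloped like it, and centred in depth at top crop (240,294). I'll lower it gently.

>>> jog_arm:
  travel:
    - [-0.002,-0.004,0.04]
    - [-0.002,-0.004,0.07]
    - [-0.002,-0.004,0.09]
    - [-0.002,-0.004,0.1]
    - [-0.002,-0.004,0.105]
  rot:
    - [0,0,0]
    - [0,0,0]
    - [0,0,0]
    - [0,0,0]
    - [0,0,0]
  hand: [0,0,0,0,0]

```text
t: 8.2
position: [0.5119, 0.0089, 0.0206]
tcp_rot: [-0.68, 0.732, 0.031, 0.032]
wrist_force: [0.1, -0.0, -2.6]
finger_gap: 0.269
```

>>> jog_arm:
  travel:
    - [0,0,0.005]
    - [0,0,0.01]
    - [0,0,0.015]
    - [0,0,0.02]
  rot:
    - [0,0,0]
    - [0,0,0]
    - [0,0,0]
    - [0,0,0]
  hand: [0,0,0,0]

```text
t: 8.7
position: [0.5122, 0.0092, 0.0165]
tcp_rot: [-0.68, 0.732, 0.031, 0.033]
wrist_force: [-10.7, -3.8, 30.2]
finger_gap: 0.271
```

Contact came at the predicted height. I'll ease off 1 mm and check by eye before letting go.

>>> jog_arm:
  travel:
    - [0,0,-0.005]
    - [0,0,-0.005]
  rot:
    - [0,0,0]
    - [0,0,0]
  hand: [0,0]

```text
t: 8.95
position: [0.5123, 0.009, 0.0178]
tcp_rot: [-0.68, 0.732, 0.03, 0.033]
wrist_force: [-0.2, -0.0, -2.8]
finger_gap: 0.277
```

```bash
python3 - <<'E'
from h import *
im=eyes.read_camera("scene");cv2.imwrite("pics/s8.png",cv2.resize(im[110:230,190:350],None,fx=5,fy=5,interpolation=cv2.INTER_CUBIC));st()
E
```

```text
t 9.0 p [0.5122 0.0091 0.0177] R [[-0.072, -0.997, 0.006], [-0.993, 0.073, 0.089], [-0.089, 0.0, -0.996]] F [ 1.2 -0.2 -3.2] gap 0.277 j [-0.04  0.34 -0.33  0.9   0.09 -1.54]
```

View pics/s8.png

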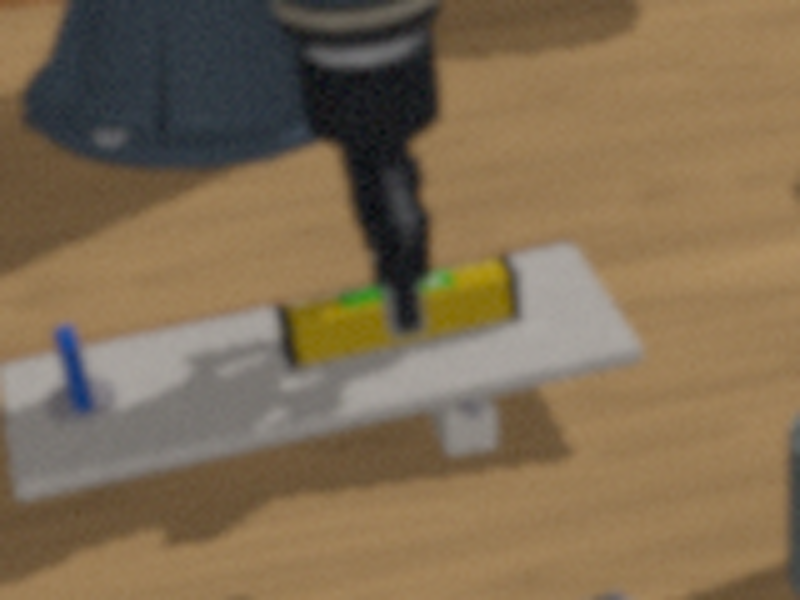

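The level sits flush along the board (crop 290–515, 260–360), about 1 mm above it at most. I'll open, then back straight out.

>>> jog_arm:
  travel:
    - [0,0,0.002]
    - [0,0,0.002]
    - [0,0,0.002]
    - [0,0,-0.06]
    - [0,0,-0.2]
  rot:
    - [0,0,0]
    - [0,0,0]
    - [0,0,0]
    - [0,0,0]
    - [0,0,0]
  hand: [0.5,0.8,0.8,0.8,0.9]

```text
t: 9.62
position: [0.511, 0.0046, 0.068]
tcp_rot: [-0.68, 0.732, 0.031, 0.032]
wrist_force: [-0.4, -0.1, -0.2]
finger_gap: 0.898
```

>>> jog_arm:
  travel:
    - [0,0,-0.15]
    - [0,0,-0.3]
    - [0,0,-0.4]
  rot:
    - [0,0,0]
    - [0,0,0]
    - [0,0,0]
  hand: [1,1,1]

```text
t: 10.0
position: [0.5111, -0.0045, 0.1706]
tcp_rot: [-0.68, 0.732, 0.03, 0.033]
wrist_force: [0.1, 0.6, -0.2]
finger_gap: 1.0
```

```bash
python3 - <<'E'
from h import *
im=eyes.read_camera("scene");cv2.imwrite("pics/s9.png",cv2.resize(im[110:230,190:350],None,fx=5,fy=5,interpolation=cv2.INTER_CUBIC));st()
e,u,n=shelf(.0895);F=O-.215*u; print(F)
Rm=np.stack([-e,u,-n],1)   # tool x = -e (yaw ~176)
goto(F+n*(.03+.08),Rm=Rm)
E
```

```text
t 10.05 p [ 0.5121 -0.0047  0.1731] R [[-0.072, -0.997, 0.01], [-0.993, 0.073, 0.089], [-0.089, -0.003, -0.996]] F [-0.1 -1.   3.7] gap 0.997 j [-0.07  0.24 -0.05  1.28  0.09 -1.57]
[ 0.49732864 -0.18257258  0.03078318]
travel [0.762 0.008 0.063] rot [-0.0008  0.0007  0.5001] yaw now -94.1
```

View pics/s9.png

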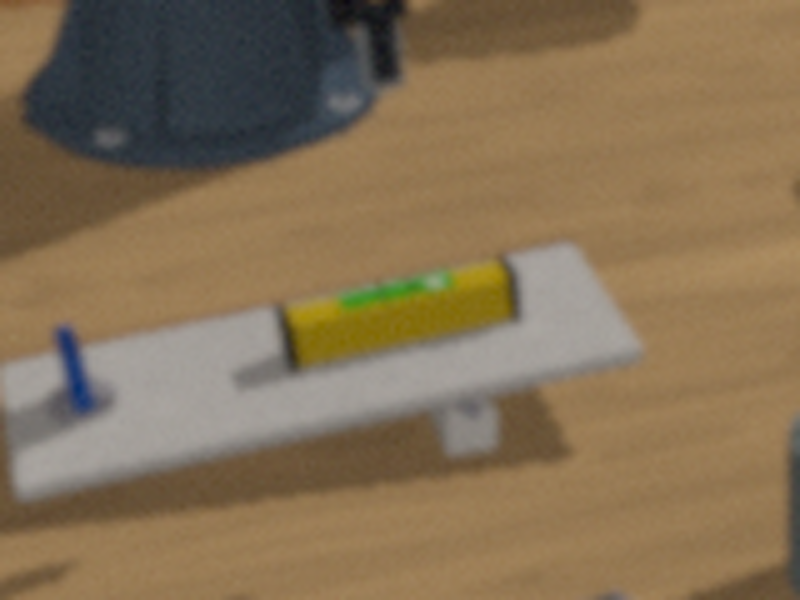

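The level is on the board, lying along it and released, with the bubble hard toward the high end at crop (435,283). That is about 23 mm off centre, or 0.09 rad, so the foot needs roughly 1.4 rad. Now to the foot.

>>> jog_arm:
  travel:
    - [0.14,0,0]
    - [0.28,0,0]
    - [0.42,0,0.02]
    - [0.58,0,0.03]
    - [0.74,0.01,0.04]
  rot:
    - [0,0,0.058]
    - [0,0,0.116]
    - [0,0,0.174]
    - [0,0,0.232]
    - [0,0,0.29]
  hand: [1,1,1,1,1]

```text
t: 10.68
position: [0.4962, -0.1888, 0.1474]
tcp_rot: [-0.286, 0.957, 0.041, 0.018]
wrist_force: [0.2, 0.9, 0.0]
finger_gap: 1.0
```

```bash
python3 - <<'E'
from h import *
st();e,u,n=shelf(.0895);F=O-.215*u+[0,.002,0]
Rm=np.stack([-e,u,-n],1)
Rm=R.from_rotvec(n*.05).as_matrix()@Rm
goto(F+n*(.05),Rm=Rm)
E
```

```text
t 10.68 p [ 0.4962 -0.1888  0.1474] R [[-0.835, -0.55, 0.01], [-0.547, 0.833, 0.088], [-0.057, 0.068, -0.996]] F [0.2 0.9 0. ] gap 1.0 j [-0.42  0.31 -0.02  1.27  0.09 -1.  ]
travel [ 0.005 -0.007  0.268] rot [-0.0006  0.0011  0.1924] yaw now -146.8
```

>>> jog_arm:
  travel:
    - [0,0,0.05]
    - [0,0,0.12]
    - [0,0,0.2]
    - [0.005,-0.007,0.268]
    - [0.005,-0.007,0.268]
  rot:
    - [0,0,0.055]
    - [0,0,0.11]
    - [0,0,0.165]
    - [0,0,0.192]
    - [0,0,0.192]
  hand: [1,1,1,1,1]

```text
t: 11.3
position: [0.4962, -0.1848, 0.0803]
tcp_rot: [0.011, 0.999, 0.045, 0.004]
wrist_force: [0.1, -0.6, -0.1]
finger_gap: 1.003
```

```bash
python3 - <<'E'
from h import *
im=eyes.read_camera("scene");cv2.imwrite("pics/s10.png",cv2.resize(im[80:220,150:337],None,fx=4.2,fy=4.2,interpolation=cv2.INTER_CUBIC));st()
im=eyes.read_camera("top");cv2.imwrite("pics/t10.png",cv2.resize(im[180:300,280:440],None,fx=5,fy=5,interpolation=cv2.INTER_CUBIC))
e,u,n=shelf(.0895);F=O-.215*u+[0,.002,0]
Rm=np.stack([-e,u,-n],1)
Rm=R.from_rotvec(n*.05).as_matrix()@Rm
goto(F+n*(-.017),Rm=Rm)
E
```

```text
t 11.35 p [ 0.4967 -0.185   0.0811] R [[-1.0, 0.019, 0.01], [0.02, 0.996, 0.088], [-0.008, 0.089, -0.996]] F [ 0.4 -0.7  0.4] gap 0.999 j [-0.41  0.34 -0.15  1.11  0.09 -0.39]
travel [0.002 0.    0.272] rot [-0.0003  0.0015  0.0011] yaw now 178.9
```

View pics/s10.png

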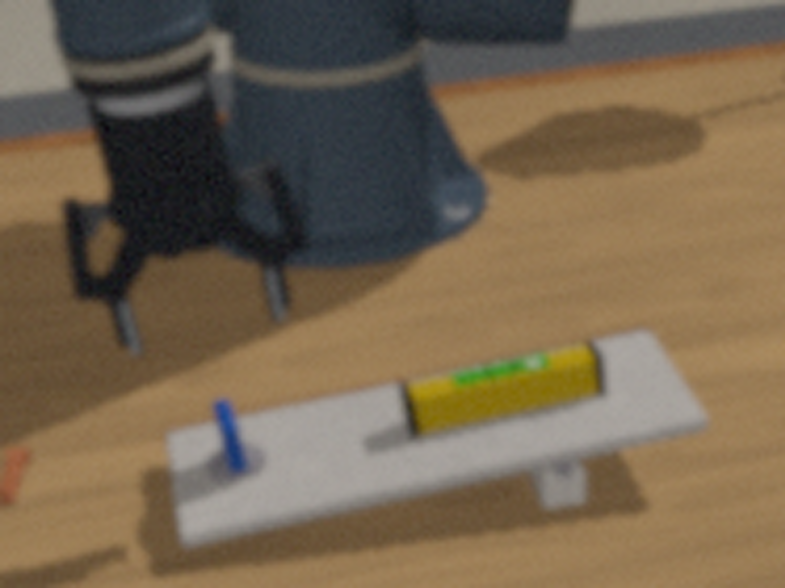

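View pics/t10.png

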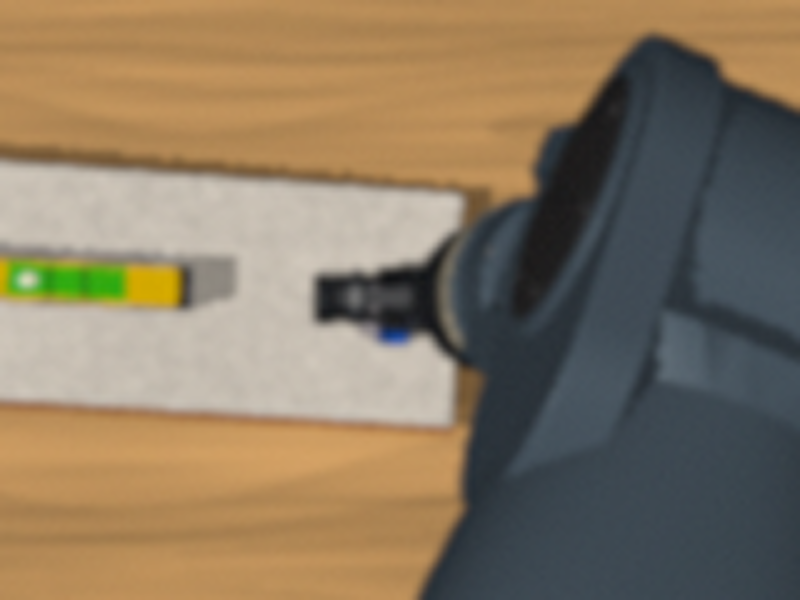

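The tip midpoint at crop (206,334) lies on the wing's axis line, which runs (222,403)→(237,470), so the two are aligned. I'll descend and close.

>>> jog_arm:
  travel:
    - [0,0,0.08]
    - [0,0,0.16]
    - [0.002,0,0.23]
    - [0.002,0,0.272]
    - [0.002,0,0.272]
  rot:
    - [0,0,0]
    - [0,0,0]
    - [0,0,0]
    - [0,0.0015,0.001]
    - [0,0.0015,0.001]
  hand: [1,1,1,1,0.7]

```text
t: 12.02
position: [0.4975, -0.1791, 0.0139]
tcp_rot: [0.011, 0.999, 0.044, 0.003]
wrist_force: [0.7, 0.7, 0.6]
finger_gap: 0.82
```

>>> jog_arm:
  travel:
    - [0,0,0]
    - [0,0,0]
    - [0,0,0]
    - [0,0,0]
    - [0,0,0]
  rot:
    - [0,0,0]
    - [0,0,0]
    - [0,0,0]
    - [0,0,0]
    - [0,0,0]
  hand: [0.4,0.2,0,0,0]
  newtons: 35

```text
t: 12.65
position: [0.4978, -0.1804, 0.0144]
tcp_rot: [0.011, 0.999, 0.043, 0.003]
wrist_force: [-1.2, -8.7, 1.8]
finger_gap: 0.135
```

```bash
python3 - <<'E'
from h import *
im=eyes.read_camera("scene");cv2.imwrite("pics/s11.png",cv2.resize(im[80:220,150:337],None,fx=4.2,fy=4.2,interpolation=cv2.INTER_CUBIC));st()
E
```

```text
t 12.7 p [ 0.4979 -0.1804  0.0144] R [[-1.0, 0.022, 0.007], [0.023, 0.996, 0.086], [-0.005, 0.086, -0.996]] F [-0.7 -8.4  1.1] gap 0.132 j [-0.4   0.4  -0.25  0.95  0.08 -0.38]
```

View pics/s11.png

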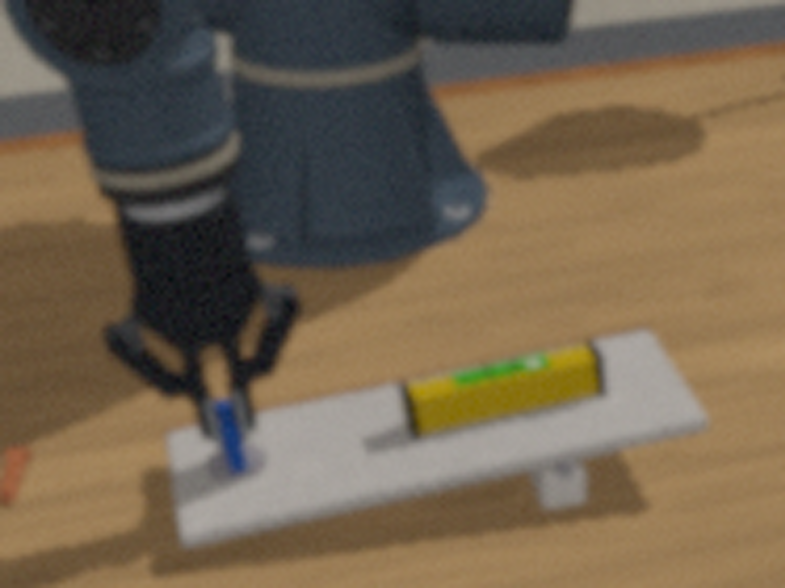

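The wing is gripped (gap 11 mm). I'll turn the foot clockwise, following the board as it rises.

```bash
cat >> h.py <<'E'
def turn(thetas,s0,k=.065):
    """rows: rigid motion of tool with foot, turned by th from now, board slope s0 now"""
    s=ctrl.get_state();R0=R.from_quat(s["tcp_rot"]).as_matrix();p0=s["position"]
    e,u,n=shelf(s0);B0=np.stack([e,u,n],1)
    a0=B0.T@(p0-O); rot_b0=B0.T@R0
    for th in thetas:
        e,u,n=shelf(s0-k*th);B=np.stack([e,u,n],1)
        # turn about axis through a0 (tool centred), cw, same height rel. board
        Rz=R.from_rotvec([0,0,-th]).as_matrix()
        Rn=B@Rz@rot_b0; pn=O+B@a0
        print(th,"travel",(R0.T@(pn-p0)/.25).round(4),"rot",(R.from_matrix(R0.T@Rn).as_rotvec()/np.pi).round(4))
E
python3 -c "
from h import *
turn([.14,.28,.42,.56,.7],.09)"
```

```text
0.14 travel [ 0.     -0.0006 -0.0078] rot [0.0029 0.0001 0.0446]
0.28 travel [ 0.     -0.0011 -0.0156] rot [ 0.0058 -0.0002  0.0891]
0.42 travel [ 0.0001 -0.0016 -0.0234] rot [ 0.0087 -0.0009  0.1337]
0.56 travel [ 0.0001 -0.0019 -0.0312] rot [ 0.0115 -0.002   0.1782]
0.7 travel [ 0.0001 -0.0022 -0.039 ] rot [ 0.0142 -0.0035  0.2228]
```

>>> jog_arm:
  travel:
    - [0,-0.0006,-0.008]
    - [0,-0.001,-0.0155]
    - [0,-0.0015,-0.0235]
    - [0,-0.002,-0.031]
    - [0,-0.002,-0.039]
  rot:
    - [0.003,0,0.0446]
    - [0.006,0,0.089]
    - [0.0087,-0.001,0.1337]
    - [0.0115,-0.002,0.178]
    - [0.014,-0.0035,0.223]
  hand: [0,0,0,0,0]

```text
t: 13.32
position: [0.4978, -0.183, 0.0244]
tcp_rot: [0.356, 0.934, 0.019, -0.006]
wrist_force: [-2.7, -10.3, 0.5]
finger_gap: 0.133
```

```bash
python3 - <<'E'
from h import *
im=eyes.read_camera("scene");cv2.imwrite("pics/s12.png",cv2.resize(im[80:220,150:337],None,fx=4.2,fy=4.2,interpolation=cv2.INTER_CUBIC));st()
print(ctrl.get_state()["ft_torque"])
turn([.1,.2,.3,.4],.09-.045)
E
```

```text
t 13.38 p [ 0.4979 -0.1831  0.0247] R [[-0.741, 0.671, 0.001], [0.671, 0.741, 0.039], [0.025, 0.03, -0.999]] F [-1.4 -9.9  0. ] gap 0.131 j [-0.38  0.38 -0.25  0.96  0.04  0.36]
[-1.87124618  0.22837706  0.02874525]
0.1 travel [-0.0003 -0.0003 -0.0056] rot [ 0.0017 -0.0012  0.0318]
0.2 travel [-0.0005 -0.0006 -0.0112] rot [ 0.0032 -0.0025  0.0637]
0.3 travel [-0.0007 -0.0009 -0.0168] rot [ 0.0045 -0.004   0.0955]
0.4 travel [-0.0009 -0.0012 -0.0224] rot [ 0.0058 -0.0056  0.1273]
```

View pics/s12.png

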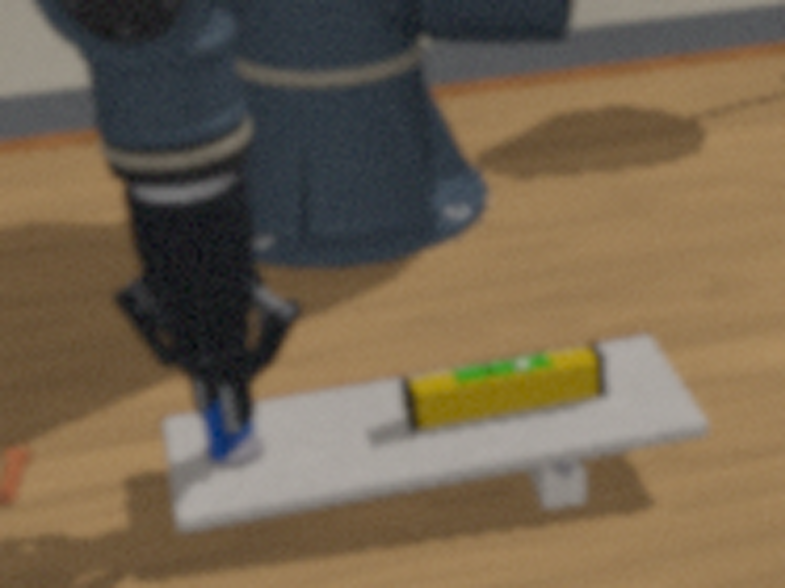

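The board is rising, and the bubble has moved from crop (535,362) to (522,364) while the window centre is near (503,369). I'll carry on by 0.4 rad.

>>> jog_arm:
  travel:
    - [0,0,-0.0056]
    - [-0.0005,-0.0006,-0.0112]
    - [-0.0007,-0.0009,-0.0168]
    - [-0.0009,-0.0012,-0.0224]
    - [-0.0009,-0.0012,-0.0224]
  rot:
    - [0.0017,-0.0012,0.032]
    - [0.0032,-0.0025,0.0637]
    - [0.0045,-0.004,0.0955]
    - [0.0058,-0.0056,0.127]
    - [0.0058,-0.0056,0.127]
  hand: [0,0,0,0,0]

```text
t: 14.0
position: [0.4977, -0.1844, 0.0305]
tcp_rot: [0.538, 0.843, 0.004, -0.005]
wrist_force: [-1.4, -4.8, 0.2]
finger_gap: 0.135
```

>>> jog_arm:
  travel:
    - [0,0,0]
    - [0,0,0]
    - [0,0,0]
    - [0,0,0]
  rot:
    - [0,0,0]
    - [0,0,0]
    - [0,0,0]
    - [0,0,0]
  hand: [0,0,0,0]

```text
t: 14.5
position: [0.4977, -0.1844, 0.0305]
tcp_rot: [0.538, 0.843, 0.004, -0.005]
wrist_force: [-1.8, -2.7, -1.9]
finger_gap: 0.129
```

```bash
python3 - <<'E'
from h import *
im=eyes.read_camera("scene");cv2.imwrite("pics/s13.png",cv2.resize(im[80:220,150:337],None,fx=4.2,fy=4.2,interpolation=cv2.INTER_CUBIC));st()
im=eyes.read_camera("top");cv2.imwrite("pics/top13.png",im);cv2.imwrite("pics/t13.png",cv2.resize(im[210:270,245:345],None,fx=7,fy=7,interpolation=cv2.INTER_CUBIC))
E
```

```text
t 14.55 p [ 0.4976 -0.1844  0.0305] R [[-0.421, 0.907, -0.003], [0.907, 0.421, 0.012], [0.012, 0.002, -1.0]] F [-1.3 -2.  -0.7] gap 0.131 j [-0.36  0.37 -0.25  0.97  0.01  0.77]
```

View pics/s13.png

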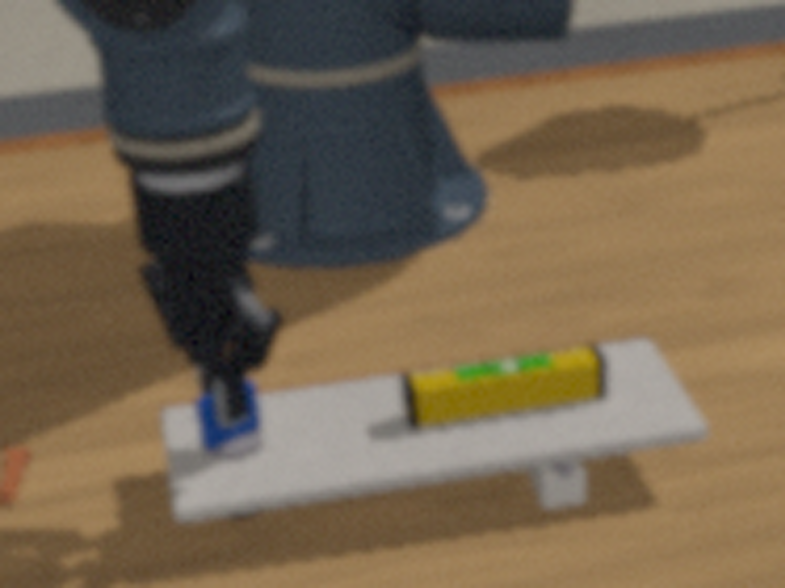

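View pics/t13.png

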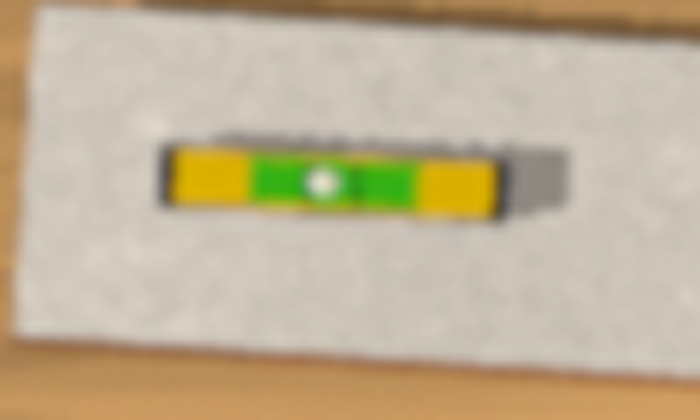

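From the top the bubble is at crop x≈323 and the window centre at ≈333.5, with one black line visible at ≈357. That is about 4 mm off, still to the high side. I'll measure it more finely.

```bash
cat >> h.py <<'E'
def bubble(im,box=(215,262,255,335)):
    r0,r1,c0,c1=box;a=cv2.resize(im[r0:r1,c0:c1],None,fx=8,fy=8,interpolation=cv2.INTER_CUBIC)
    h=cv2.cvtColor(a,cv2.COLOR_BGR2HSV)
    g=cv2.inRange(h,(40,110,60),(75,255,255));cs,_=cv2.findContours(g,cv2.RETR_EXTERNAL,cv2.CHAIN_APPROX_NONE)
    pts=np.vstack([c for c in cs if cv2.contourArea(c)>150])
    gr=cv2.minAreaRect(pts);m=np.zeros_like(g);cv2.drawContours(m,[cv2.boxPoints(gr).astype(int)],0,255,-1)
    y=cv2.inRange(h,(18,150,90),(75,255,255));cy,_=cv2.findContours(y,cv2.RETR_EXTERNAL,cv2.CHAIN_APPROX_NONE)
    yr=cv2.minAreaRect(np.vstack([c for c in cy if cv2.contourArea(c)>150]))
    w=cv2.inRange(h,(0,0,110),(180,110,255))&m
    M=cv2.moments(w,True);c=np.array([M["m10"],M["m01"]])/M["m00"]
    b=cv2.boxPoints(gr);d=b[1]-b[0];d2=b[2]-b[1];d=d if np.hypot(*d)>np.hypot(*d2) else d2
    L=np.hypot(*d);d=d/L;d=d if d[0]>0 else -d
    px=max(yr[1])/132
    print("window len mm",L/px,"bubble off (image right +) mm vs window",((c-gr[0])@d/px).round(2),"vs yellow",((c-yr[0])@d/px).round(2),"area",M["m00"],"px",c/8+[c0,r0])
E
python3 - <<'E'
from h import *
bubble(cv2.imread("pics/top13.png"))
t=cv2.imread("pics/top0.png");
E
```

```text
window len mm 64.496284 bubble off (image right +) mm vs window -4.7 vs yellow -4.98 area 1116.0 px [290.93548387 236.03125   ]
```

```bash
python3 -c "
from h import *
turn([.1,.2,.29],.019)"
```

```text
0.1 travel [-0.0004 -0.0002 -0.0056] rot [ 0.001  -0.0016  0.0318]
0.2 travel [-0.0007 -0.0004 -0.0112] rot [ 0.0019 -0.0034  0.0637]
0.29 travel [-0.0009 -0.0006 -0.0163] rot [ 0.0025 -0.005   0.0923]
```

>>> jog_arm:
  travel:
    - [-0.0004,0,-0.0056]
    - [-0.0007,-0.0004,-0.0112]
    - [-0.0009,-0.0006,-0.0163]
    - [-0.0009,-0.0006,-0.0163]
    - [-0.0009,-0.0006,-0.0163]
  rot:
    - [0.001,-0.0016,0.032]
    - [0.0019,-0.0034,0.064]
    - [0.0025,-0.005,0.0925]
    - [0.0025,-0.005,0.0925]
    - [0.0025,-0.005,0.0925]
  hand: [0,0,0,0,0]

```text
t: 15.22
position: [0.4976, -0.1849, 0.0345]
tcp_rot: [0.654, 0.756, -0.004, -0.001]
wrist_force: [-2.4, -4.6, -0.2]
finger_gap: 0.129
```

>>> jog_arm:
  travel:
    - [0,0,0]
    - [0,0,0]
    - [0,0,0]
    - [0,0,0]
    - [0,0,0]
  rot:
    - [0,0,0]
    - [0,0,0]
    - [0,0,0]
    - [0,0,0]
    - [0,0,0]
  hand: [0,0,0,0,0]

```text
t: 15.85
position: [0.4976, -0.1849, 0.0346]
tcp_rot: [0.654, 0.756, -0.004, -0.001]
wrist_force: [-2.4, -3.9, -1.1]
finger_gap: 0.13
```

```bash
python3 - <<'E'
from h import *
st()
im=eyes.read_camera("top");cv2.imwrite("pics/top14.png",im);cv2.imwrite("pics/t14.png",cv2.resize(im[210:270,245:345],None,fx=7,fy=7,interpolation=cv2.INTER_CUBIC))
bubble(im)
E
```

```text
t 15.85 p [ 0.4976 -0.1849  0.0346] R [[-0.144, 0.99, -0.006], [0.99, 0.143, -0.005], [-0.004, -0.007, -1.0]] F [-2.4 -3.9 -1.1] gap 0.13 j [-0.35  0.36 -0.24  0.97 -0.01  1.08]
window len mm 64.68375 bubble off (image right +) mm vs window 0.69 vs yellow 0.48 area 1053.0 px [292.69123932 236.14897911]
```

View pics/t14.png

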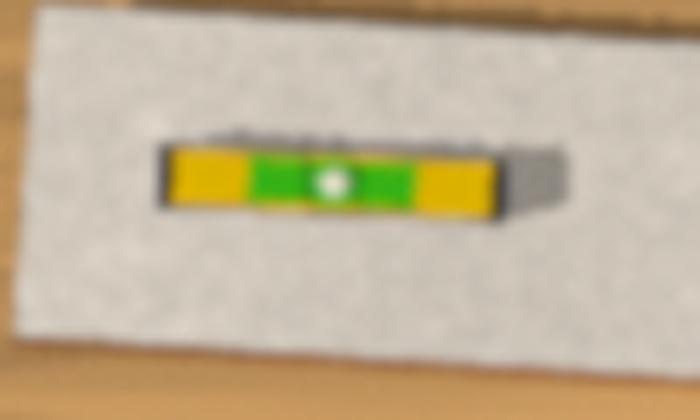

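The bubble is centred: crop (332,183) against a window centre of ≈332, with measured offsets of +0.5 to +0.7 mm. I'll release the grip and rise.

>>> jog_arm:
  travel:
    - [0,0,0]
    - [0,0,0]
    - [0,0,-0.02]
    - [0,0,-0.2]
    - [0,0,-0.4]
  rot:
    - [0,0,0]
    - [0,0,0]
    - [0,0,0]
    - [0,0,0]
    - [0,0,0]
  hand: [0.5,0.9,0.9,0.9,0.6]

```text
t: 16.52
position: [0.4977, -0.1841, 0.1358]
tcp_rot: [0.654, 0.756, -0.004, -0.001]
wrist_force: [0.8, 0.2, 0.2]
finger_gap: 0.706
```

>>> jog_arm:
  travel:
    - [0,0,-0.1]
    - [0,0,-0.12]
    - [0,0,-0.12]
    - [0,0,-0.12]
  rot:
    - [0,0,0]
    - [0,0,0]
    - [0,0,0]
    - [0,0,0]
  hand: [0.3,0,0,0]

```text
t: 17.02
position: [0.4973, -0.1837, 0.1646]
tcp_rot: [0.654, 0.756, -0.004, -0.002]
wrist_force: [-0.4, 0.3, 0.1]
finger_gap: -0.005
```

```bash
python3 - <<'E'
from h import *
st()
im=eyes.read_camera("top");cv2.imwrite("pics/top15.png",im);cv2.imwrite("pics/t15.png",cv2.resize(im[180:290,230:390],None,fx=5,fy=5,interpolation=cv2.INTER_CUBIC))
bubble(im)
for c in blobs(im[215:262,255:335],(20,150,90),(75,255,255),40)[0]:
    r=cv2.minAreaRect(c);q=np.array(r[0])+[255,215];print(q,plane("top",q,.079).round(4))
E
```

```text
t 17.02 p [ 0.4973 -0.1837  0.1646] R [[-0.144, 0.99, -0.009], [0.99, 0.144, -0.004], [-0.003, -0.009, -1.0]] F [-0.4  0.3  0.1] gap -0.005 j [-0.35  0.29 -0.    1.28 -0.01  1.08]
window len mm 64.584816 bubble off (image right +) mm vs window -0.1 vs yellow -0.25 area 1027.0 px [292.48697663 236.27884615]
[292.01934052 235.63259697] [0.5134 0.0066 0.079 ]
```

View pics/t15.png

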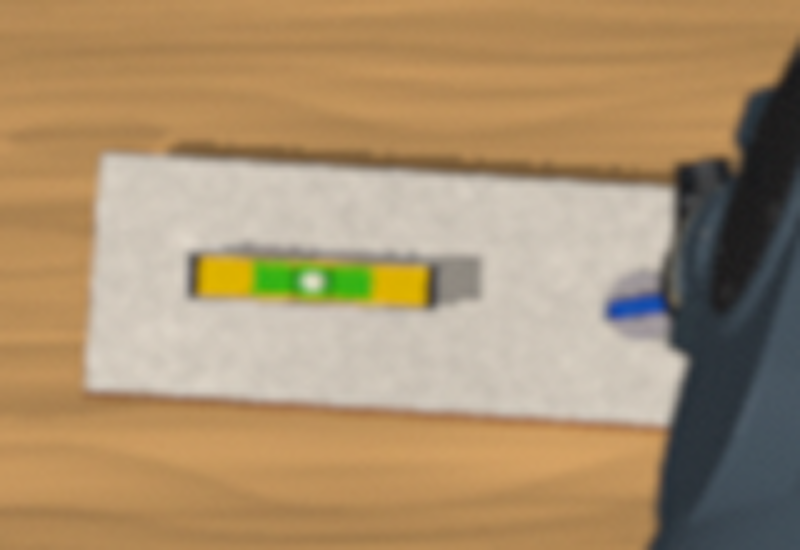

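The foot is released, and the bubble stays centred at −0.1 to −0.25 mm with the gripper shut and clear. The level's centre is (0.513, 0.007). I'll press with the shut fingertips 28 mm off the level's centre on the foot side, so the bubble stays visible and the load falls between the pivot and the foot.

```bash
python3 -c "
from h import *
goto((.5114,-.0213,.10),85.8)
goto((.5114,-.0213,.06),85.8)"
```

```text
travel [0.636 0.151 0.256] rot [-0.0028  0.0012  0.0692] yaw now 98.3
travel [0.636 0.153 0.416] rot [-0.0028  0.0012  0.0692] yaw now 98.3
```

>>> jog_arm:
  travel:
    - [0.18,0.04,0]
    - [0.36,0.08,0.05]
    - [0.5,0.12,0.12]
    - [0.636,0.151,0.2]
    - [0.636,0.151,0.256]
  rot:
    - [-0.001,0,0.02]
    - [-0.002,0.001,0.04]
    - [-0.0028,0.0012,0.069]
    - [-0.0028,0.0012,0.069]
    - [-0.0028,0.0012,0.069]
  hand: [0,0,0,0,0]

```text
t: 17.7
position: [0.5106, -0.0193, 0.0984]
tcp_rot: [0.731, 0.682, -0.001, -0.001]
wrist_force: [0.2, 0.5, 0.3]
finger_gap: 0.002
```

```bash
python3 - <<'E'
from h import *
st();goto((.5114,-.0213,.05),85.8)
im=eyes.read_camera("scene");cv2.imwrite("pics/s16.png",cv2.resize(im[80:220,190:377],None,fx=4.2,fy=4.2,interpolation=cv2.INTER_CUBIC))
for z in (0,.038): print(((proj("scene",ctrl.get_state()["position"]+[0,0,z])-(190,80))*4.2).round())
E
```

```text
t 17.7 p [ 0.5106 -0.0193  0.0984] R [[0.07, 0.998, -0.002], [0.998, -0.07, 0.0], [0.0, -0.002, -1.0]] F [0.2 0.5 0.3] gap 0.002 j [-0.04  0.27 -0.2   1.1   0.    1.6 ]
travel [-0.008  0.004  0.194] rot [-0.0006 -0.0001  0.0011] yaw now 86.0
[298. 345.]
[296. 294.]
```

View pics/s16.png

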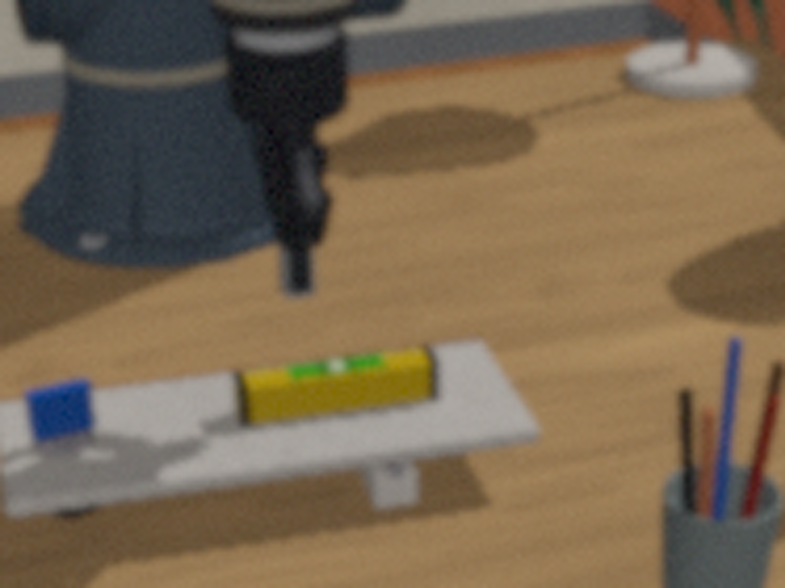

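The tip at crop (298,292) agrees with the 38 mm offset, so I expect contact near reported z ≈ 0.042. The bubble is at (337,366), central in its window (290–385). I'll approach slowly.

>>> jog_arm:
  travel:
    - [-0.004,0.002,0.07]
    - [-0.008,0.004,0.14]
    - [-0.008,0.004,0.19]
    - [-0.008,0.004,0.205]
    - [-0.008,0.004,0.21]
  rot:
    - [0,0,0]
    - [0,0,0]
    - [0,0,0]
    - [0,0,0]
    - [0,0,0]
  hand: [0,0,0,0,0]

```text
t: 18.38
position: [0.5107, -0.0227, 0.0447]
tcp_rot: [0.732, 0.682, -0.001, -0.001]
wrist_force: [-0.6, 0.0, 0.4]
finger_gap: -0.001
```

>>> jog_arm:
  travel:
    - [0,0,0.004]
    - [0,0,0.008]
    - [0,0,0.01]
  rot:
    - [0,0,0]
    - [0,0,0]
    - [0,0,0]
  hand: [0,0,0]

```text
t: 18.75
position: [0.5108, -0.0227, 0.0423]
tcp_rot: [0.732, 0.682, -0.001, -0.001]
wrist_force: [0.3, 0.2, -0.4]
finger_gap: 0.003
```

>>> jog_arm:
  travel:
    - [0,0,0.003]
    - [0,0,0.006]
    - [0,0,0.006]
  rot:
    - [0,0,0]
    - [0,0,0]
    - [0,0,0]
  hand: [0,0,0]

```text
t: 19.12
position: [0.5107, -0.0226, 0.0408]
tcp_rot: [0.732, 0.682, -0.001, -0.001]
wrist_force: [-0.1, 0.5, 0.0]
finger_gap: 0.002
```

>>> jog_arm:
  travel:
    - [0,0,0.004]
    - [0,0,0.004]
  rot:
    - [0,0,0]
    - [0,0,0]
  hand: [0,0]

```text
t: 19.38
position: [0.5111, -0.0228, 0.0403]
tcp_rot: [0.732, 0.682, -0.001, -0.001]
wrist_force: [-2.6, -0.9, 9.2]
finger_gap: 0.006
```

>>> jog_arm:
  travel:
    - [0,0,0.004]
    - [0,0,0.005]
    - [0,0,0.005]
    - [0,0,0.005]
  rot:
    - [0,0,0]
    - [0,0,0]
    - [0,0,0]
    - [0,0,0]
  hand: [0,0,0,0]

```text
t: 19.88
position: [0.5113, -0.0228, 0.04]
tcp_rot: [0.732, 0.682, -0.001, -0.0]
wrist_force: [-6.2, -0.7, 17.7]
finger_gap: -0.0
```

```bash
python3 - <<'E'
from h import *
im=eyes.read_camera("scene");cv2.imwrite("pics/s17.png",cv2.resize(im[120:200,220:327],None,fx=7,fy=7,interpolation=cv2.INTER_CUBIC));st()
E
```

```text
t 19.93 p [ 0.5114 -0.0228  0.04  ] R [[0.071, 0.997, -0.001], [0.997, -0.071, -0.0], [-0.0, -0.001, -1.0]] F [-5.5 -0.2 18.5] gap -0.0 j [-0.04  0.32 -0.29  0.96 -0.    1.6 ]
```

View pics/s17.png

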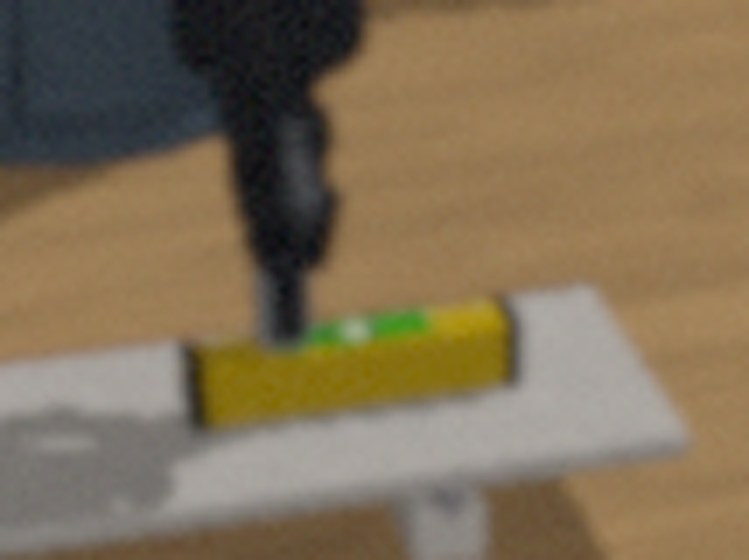

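The fingers press on the level at 18 N, with about 6 N of sideways force. The bubble, at crop (357,328), may have shifted slightly toward the high side, so I'll measure it against the level's ends in both pictures.

```bash
cat >> h.py <<'E'
def sbub(im):
    a=cv2.resize(im[140:190,235:305],None,fx=10,fy=10,interpolation=cv2.INTER_CUBIC).astype(float)
    # whiteness of bubble: blue-channel peak in green window
    b=a[:,:,0]-0.0; h=cv2.cvtColor(a.clip(0,255).astype(np.uint8),cv2.COLOR_BGR2HSV)
    y=cv2.inRange(h,(18,140,60),(80,255,255));cs,_=cv2.findContours(y,cv2.RETR_EXTERNAL,cv2.CHAIN_APPROX_NONE)
    c=max(cs,key=cv2.contourArea);m=np.zeros_like(y);cv2.drawContours(m,[cv2.convexHull(c)],0,255,-1);m=cv2.erode(m,np.ones((9,9)))
    bb=np.where(m>0,b,0);w=np.clip(bb-0.55*bb.max(),0,None);yy,xx=np.mgrid[:a.shape[0],:a.shape[1]]
    p=np.array([(w*xx).sum(),(w*yy).sum()])/w.sum()
    x,_,ww,_=cv2.boundingRect(c)
    q=p/10+[235,140];print("bubble px",q.round(2),"yellow x-range",x/10+235,(x+ww)/10+235,"max",bb.max())
    return q
E
python3 - <<'E'
from h import *
im=eyes.read_camera("scene");cv2.imwrite("pics/sc18.png",im)
q=sbub(im);P=plane("scene",q,.08);print(P.round(4))
u=shelf(0)[1];print("along",((P-[.5134,.0066,.08])@u*1000).round(2))
# unpressed from saved crop s16
c=cv2.imread("pics/s16.png");c=cv2.resize(c,(187,140),interpolation=cv2.INTER_AREA);f=np.zeros_like(im);f[80:220,190:377]=c
q=sbub(f);P=plane("scene",q,.08);print("unpressed",P.round(4),((P-[.5134,.0066,.08])@u*1000).round(2))
t=eyes.read_camera("top");cv2.imwrite("pics/t18.png",cv2.resize(t[190:280,240:360],None,fx=6,fy=6,interpolation=cv2.INTER_CUBIC));st()
E
```

```text
bubble px [270.85 167.25] yellow x-range 247.7 292.9 max 138.0
[0.5179 0.006  0.08  ]
along -0.25
bubble px [270.18 166.94] yellow x-range 247.4 293.0 max 136.0
unpressed [0.5154 0.0048 0.08  ] -1.66
t 20.02 p [ 0.5113 -0.0228  0.04  ] R [[0.071, 0.997, -0.001], [0.997, -0.071, -0.0], [-0.0, -0.001, -1.0]] F [-5.4 -0.9 18.1] gap -0.0 j [-0.04  0.32 -0.29  0.96 -0.    1.6 ]
```

View pics/t18.png

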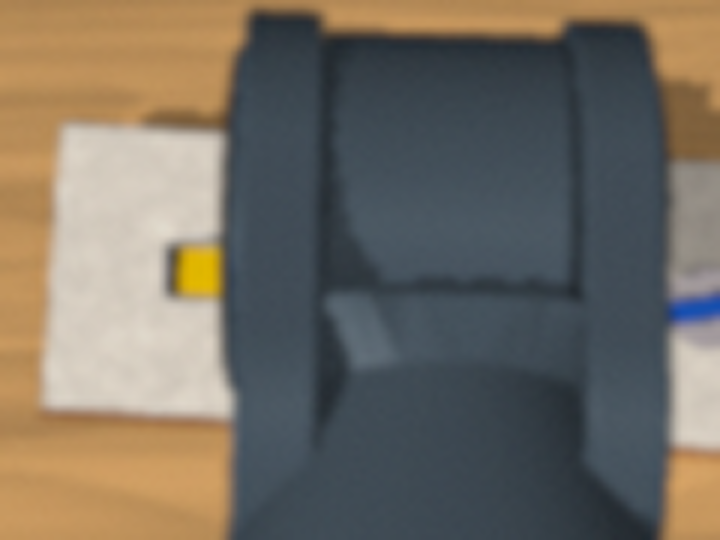

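```bash
cat >> h.py <<'E'
def redge(im):
    """right green edge (subpixel): hue crossing along the level top line, via plane z=.08"""
    u=shelf(0)[1];e=shelf(0)[0];c=np.array([.5134,.0066,.08]);out=[]
    s=np.arange(-.012,.06,.0005);prof=0
    for off in (-.002,0,.002,.004,.006):
        uv=np.array([proj("scene",c+u*t+e*off) for t in s],np.float32)
        prof=prof+cv2.remap(im,uv[:,0].reshape(1,-1),uv[:,1].reshape(1,-1),cv2.INTER_CUBIC)[0].astype(float)/5
    return s,prof
E
python3 - <<'E'
from h import *
ims=[eyes.read_camera("scene") for _ in range(10)]
m=np.mean(ims,0).astype(np.uint8);cv2.imwrite("pics/avg19.png",m)
q=sbub(m)
c=cv2.imread("pics/s16.png");c=cv2.resize(c,(187,140),interpolation=cv2.INTER_AREA);f=np.zeros_like(m);f[80:220,190:377]=c
for im in (m,f):
    s,p=redge(im)
    b=p[:,0];w=np.clip(b-.6*b[s<.02].max(),0,None)*(s<.02);bc=(w*s).sum()/w.sum()
    r=p[:,2]; k=s>.02; lo=r[(s>.015)&(s<.025)].min();hi=r[s>.05].mean();i=np.where(k&(r>(lo+hi)/2))[0][0]
    print("bubble",bc*1000,"edge",s[i]*1000,"diff",(s[i]-bc)*1000)
    print(r[::6].round(),b[::6].round())
cv2.imwrite("pics/a19.png",cv2.resize(m[140:190,240:300],None,fx=12,fy=12,interpolation=cv2.INTER_CUBIC));st()
E
```

```text
bubble px [270.84 167.27] yellow x-range 247.7 292.9 max 137.0
bubble -0.9706462310656889 edge 29.500000000000036 diff 30.470646231065725
[ 77.  95. 123. 147. 152. 132.  98.  79.  75.  74.  75.  75.  77.  95.
 130. 158. 170. 172. 172. 172. 172. 172. 171. 162.] [ 45.  67.  98. 124. 130. 111.  73.  45.  35.  31.  30.  32.  30.  35.
  39.  39.  34.  31.  29.  29.  31.  36.  37.  32.]
bubble -2.6199724255966452 edge 29.000000000000036 diff 31.61997242559668
[ 83. 108. 136. 152. 143. 116.  89.  78.  77.  77.  80.  79.  82. 101.
 131. 158. 169. 172. 171. 170. 171. 170. 170. 161.] [ 48.  78. 110. 127. 118.  87.  54.  36.  34.  31.  34.  32.  32.  35.
  36.  38.  32.  31.  29.  26.  27.  29.  31.  27.]
t 20.52 p [ 0.5113 -0.0228  0.04  ] R [[0.071, 0.997, -0.001], [0.997, -0.071, -0.0], [-0.0, -0.001, -1.0]] F [-5.6 -0.2 17.9] gap -0.001 j [-0.04  0.32 -0.29  0.96 -0.    1.6 ]
```

View pics/a19.png

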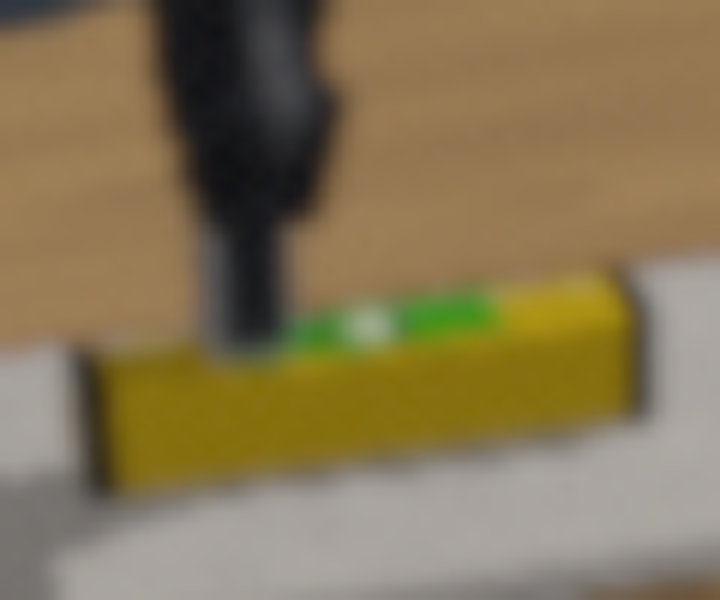

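Under the press the bubble sits about 1.3–1.8 mm toward the high side; unpressed it was within ≈0.7 mm. That is inside the 3 mm limit, but pressing nearer the level's centre should give more margin. I'll lift 5 mm, shift 14 mm toward the centre and press again.

>>> jog_arm:
  travel:
    - [0,0,-0.01]
    - [0,0,-0.02]
    - [0.028,0,-0.02]
    - [0.056,0,-0.02]
    - [0.056,0,-0.01]
  rot:
    - [0,0,0]
    - [0,0,0]
    - [0,0,0]
    - [0,0,0]
    - [0,0,0]
  hand: [0,0,0,0,0]

```text
t: 21.15
position: [0.5124, -0.0082, 0.0424]
tcp_rot: [0.731, 0.682, -0.001, -0.0]
wrist_force: [-0.0, -0.3, 0.4]
finger_gap: 0.0
```

>>> jog_arm:
  travel:
    - [0,0,0.003]
    - [0,0,0.006]
    - [0,0,0.006]
  rot:
    - [0,0,0]
    - [0,0,0]
    - [0,0,0]
  hand: [0,0,0]

```text
t: 21.52
position: [0.5124, -0.0083, 0.0408]
tcp_rot: [0.732, 0.682, -0.001, -0.0]
wrist_force: [-0.3, -0.1, 0.7]
finger_gap: -0.001
```

>>> jog_arm:
  travel:
    - [0,0,0.003]
    - [0,-0.001,0.005]
    - [0,-0.002,0.007]
    - [0,-0.002,0.007]
  rot:
    - [0,0,0]
    - [0,0,0]
    - [0,0,0]
    - [0,0,0]
  hand: [0,0,0,0]

```text
t: 22.02
position: [0.5127, -0.0085, 0.0402]
tcp_rot: [0.732, 0.682, 0.0, 0.0]
wrist_force: [-3.3, -0.8, 16.9]
finger_gap: 0.002
```

>>> jog_arm:
  travel:
    - [0,-0.001,0.005]
    - [0,-0.001,0.005]
    - [0,-0.001,0.005]
    - [0,-0.001,0.005]
    - [0,-0.001,0.005]
  rot:
    - [0,0,0]
    - [0,0,0]
    - [0,0,0]
    - [0,0,0]
    - [0,0,0]
  hand: [0,0,0,0,0]

```text
t: 22.65
position: [0.513, -0.0085, 0.0401]
tcp_rot: [0.732, 0.682, 0.001, 0.001]
wrist_force: [-5.3, 0.5, 19.3]
finger_gap: -0.002
```

```bash
python3 - <<'E'
from h import *
ims=[eyes.read_camera("scene") for _ in range(10)]
m=np.mean(ims,0).astype(np.uint8);cv2.imwrite("pics/avg20.png",m)
s,p=redge(m);b=p[:,0];w=np.clip(b-.6*b[s<.02].max(),0,None)*(s<.02);bc=(w*s).sum()/w.sum()
r=p[:,2];lo=r[(s>.015)&(s<.025)].min();hi=r[s>.05].mean();i=np.where((s>.02)&(r>(lo+hi)/2))[0][0]
print("bubble",bc*1000,"edge",s[i]*1000,"diff",(s[i]-bc)*1000);print(b[::6].round())
cv2.imwrite("pics/a20.png",cv2.resize(m[140:190,240:300],None,fx=12,fy=12,interpolation=cv2.INTER_CUBIC));st()
E
```

```text
bubble -0.9060480805777179 edge 29.500000000000036 diff 30.406048080577754
[ 52.  68.  93. 119. 127. 108.  71.  44.  36.  36.  36.  36.  33.  37.
  39.  39.  33.  31.  29.  28.  28.  32.  33.  31.]
t 23.15 p [ 0.5129 -0.0085  0.0401] R [[0.071, 0.998, 0.002], [0.998, -0.071, -0.001], [-0.0, 0.002, -1.0]] F [-6.1 -0.6 19.9] gap -0.002 j [-0.02  0.32 -0.29  0.96 -0.    1.63]
```

View pics/a20.png

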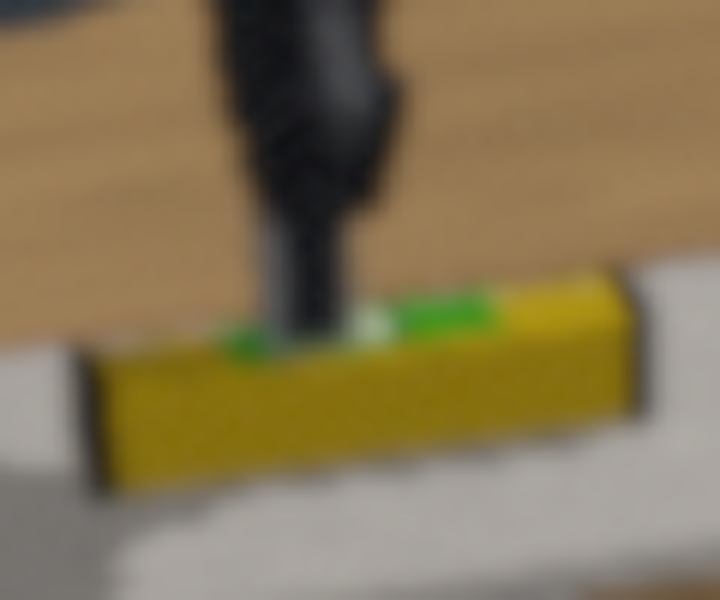

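```bash
python3 - <<'E'
from h import *
m=cv2.imread("pics/avg20.png");m19=cv2.imread("pics/avg19.png");t14=cv2.imread("pics/top15.png")
c16=cv2.imread("pics/s16.png");c16=cv2.resize(c16,(187,140),interpolation=cv2.INTER_AREA);f=np.zeros_like(m);f[80:220,190:377]=c16
s0=cv2.imread("pics/s9.png");g9=np.zeros_like(m);g9[110:230,190:350]=cv2.resize(s0,(160,120),interpolation=cv2.INTER_AREA)
u=shelf(0)[1];e=shelf(0)[0];c=np.array([.5134,.0066,.08]);s=np.arange(-.07,.07,.0005)
def prof(im,offs):
    p=0
    for o in offs:
        uv=np.array([proj("scene",c+u*t+e*o) for t in s],np.float32)
        p=p+cv2.remap(im,uv[:,0].reshape(1,-1),uv[:,1].reshape(1,-1),cv2.INTER_CUBIC)[0].astype(float)/len(offs)
    return p
for nm,im in (("press2",m),("press1",m19),("free",f)):
  for offs in ((0,.002,.004),(.006,.008)):
    p=prof(im,offs);sat=p[:,1]-p[:,2] # green minus red
    g=sat>0.5*(np.median(np.sort(sat)[-30:]))/1
    idx=np.where(sat>15)[0];b=p[:,0].copy();b[(s<-.012)|(s>.012)]=0;w=np.clip(b-.6*b.max(),0,None)
    print(nm,offs,"green ext",s[idx[0]]*1e3,s[idx[-1]]*1e3,"bub",(w*s).sum()/w.sum()*1e3,"Rblack",[round(x*1e3,1) for x in s[[np.argmax(p[:,2]>120),len(s)-1-np.argmax(p[::-1,2]>120)]]])
E
```

```text
press2 (0, 0.002, 0.004) green ext -35.49999999999998 30.00000000000008 bub -0.8746020653776921 Rblack [np.float64(-62.5), np.float64(69.5)]
press2 (0.006, 0.008) green ext -34.99999999999998 29.00000000000008 bub -1.9523026315788936 Rblack [np.float64(-62.0), np.float64(69.5)]
press1 (0, 0.002, 0.004) green ext -23.499999999999964 30.00000000000008 bub -0.960314570741954 Rblack [np.float64(-62.5), np.float64(69.5)]Traceback (most recent call last):
  File "<stdin>", line 14, in <module>
  File "<stdin>", line 9, in prof
  File "h.py", line 10, in proj
    m=eyes.camera_model(n);T=np.linalg.inv(m["cam_to_world"]);c=T[:3,:3]@np.asarray(p,float)+T[:3,3]
ValueError: time passes only in moves, steps and waits
```

```bash
sed -i 's/^from plant import ctrl, eyes$/from plant import ctrl, eyes\nimport functools\neyes_cm=functools.lru_cache(None)(eyes.camera_model)/; s/m=eyes\.camera_model(n)/m=eyes_cm(n)/' h.py; python3 - <<'E'
from h import *
m=cv2.imread("pics/avg20.png");m19=cv2.imread("pics/avg19.png")
c16=cv2.imread("pics/s16.png");c16=cv2.resize(c16,(187,140),interpolation=cv2.INTER_AREA);f=np.zeros_like(m);f[80:220,190:377]=c16
u=shelf(0)[1];e=shelf(0)[0];c=np.array([.5134,.0066,.08]);s=np.arange(-.07,.07,.0005)
def prof(im,offs):
    p=0
    for o in offs:
        uv=np.array([proj("scene",c+u*t+e*o) for t in s],np.float32)
        p=p+cv2.remap(im,uv[:,0].reshape(1,-1),uv[:,1].reshape(1,-1),cv2.INTER_CUBIC)[0].astype(float)/len(offs)
    return p
for nm,im in (("press2",m),("press1",m19),("free",f)):
  for offs in ((-.002,0,.002),(.004,.006)):
    p=prof(im,offs);sat=p[:,1]-p[:,2]
    idx=np.where(sat>15)[0];b=p[:,0].copy();b[(s<-.012)|(s>.012)]=0;w=np.clip(b-.6*b.max(),0,None)
    L,Rr=s[idx[0]]*1e3,s[idx[-1]]*1e3;bc=(w*s).sum()/w.sum()*1e3
    print(nm,offs,"green",L.round(1),Rr.round(1),"bub",bc.round(2),"vs centre",(bc-(L+Rr)/2).round(2))
    if nm!="free":print(p[(s>-.02)&(s<.02)][::4,1].round())
    else: print(p[(s>-.02)&(s<.02)][::4,1].round())
E
```

```text
press2 (-0.002, 0, 0.002) green -35.5 30.0 bub -0.55 vs centre 2.2
[ 70.  60.  57.  56.  58.  69.  87. 112. 138. 155. 164. 160. 150. 139.
 136. 139. 143. 145. 146. 145.]
press2 (0.004, 0.006) green -35.5 29.5 bub -1.53 vs centre 1.47
[ 85.  82.  80.  82.  85.  95. 112. 130. 148. 160. 162. 156. 144. 135.
 134. 138. 142. 144. 146. 145.]
press1 (-0.002, 0, 0.002) green -23.0 30.0 bub -0.73 vs centre -4.23
[105. 119. 124. 124. 125. 131. 141. 151. 160. 167. 168. 161. 149. 137.
 134. 138. 142. 144. 144. 144.]
press1 (0.004, 0.006) green -23.5 29.5 bub -1.35 vs centre -4.35
[122. 126. 128. 127. 128. 134. 144. 152. 160. 164. 163. 155. 141. 132.
 132. 138. 142. 144. 144. 144.]
free (-0.002, 0, 0.002) green -36.0 30.0 bub -2.36 vs centre 0.64
[143. 140. 134. 127. 125. 132. 143. 155. 165. 168. 165. 155. 144. 134.
 129. 133. 139. 142. 142. 143.]
free (0.004, 0.006) green -36.0 29.5 bub -3.0 vs centre 0.25
[142. 140. 132. 126. 126. 134. 146. 154. 161. 163. 158. 149. 138. 133.
 132. 136. 141. 143. 144. 144.]
```

Pressed, the bubble reads 1.5–2.0 mm toward the high side, against about 0.25–0.65 mm when free. Moving the press point closer to the pivot should take the load off the foot. I'll lift, take a clean free reading, and press on the pivot side.

>>> jog_arm:
  travel:
    - [0,0,-0.01]
    - [0,0,-0.02]
    - [0.07,0,-0.02]
    - [0.14,0,-0.02]
    - [0.152,0,-0.02]
  rot:
    - [0,0,0]
    - [0,0,0]
    - [0,0,0]
    - [0,0,0]
    - [0,0,0]
  hand: [0,0,0,0,0]

```text
t: 23.78
position: [0.5156, 0.031, 0.0449]
tcp_rot: [0.731, 0.682, 0.001, 0.001]
wrist_force: [-0.1, -0.7, 0.7]
finger_gap: 0.001
```

```bash
cat >> h.py <<'E'
def meas(tag,N=8):
    m=np.mean([eyes.read_camera("scene") for _ in range(N)],0).astype(np.uint8);cv2.imwrite(f"pics/{tag}.png",m)
    cv2.imwrite(f"pics/{tag}z.png",cv2.resize(m[140:190,240:300],None,fx=12,fy=12,interpolation=cv2.INTER_CUBIC))
    u=shelf(0)[1];e=shelf(0)[0];c=np.array([.5134,.0066,.08]);s=np.arange(-.07,.07,.0005)
    for offs in ((-.002,0,.002),(.004,.006)):
        p=0
        for o in offs:
            uv=np.array([proj("scene",c+u*t+e*o) for t in s],np.float32)
            p=p+cv2.remap(m,uv[:,0].reshape(1,-1),uv[:,1].reshape(1,-1),cv2.INTER_CUBIC)[0].astype(float)/len(offs)
        sat=p[:,1]-p[:,2];idx=np.where(sat>15)[0];b=p[:,0].copy();b[(s<-.012)|(s>.012)]=0;w=np.clip(b-.6*b.max(),0,None)
        L,Rr=s[idx[0]]*1e3,s[idx[-1]]*1e3;bc=(w*s).sum()/w.sum()*1e3
        print(tag,offs,"green",L.round(1),Rr.round(1),"bub",bc.round(2),"vs centre",(bc-(L+Rr)/2).round(2))
    st()
E
python3 -c "
from h import *
meas('m21')"
```

```text
m21 (-0.002, 0, 0.002) green -35.0 28.5 bub -3.36 vs centre -0.11
m21 (0.004, 0.006) green -35.0 28.0 bub -3.87 vs centre -0.37
t 24.18 p [0.5156 0.0291 0.0451] R [[0.071, 0.997, 0.002], [0.997, -0.071, -0.001], [-0.0, 0.002, -1.0]] F [-0.9 -0.6 -0. ] gap -0.003 j [ 0.06  0.32 -0.27  0.97 -0.    1.7 ]
```

View pics/m21z.png

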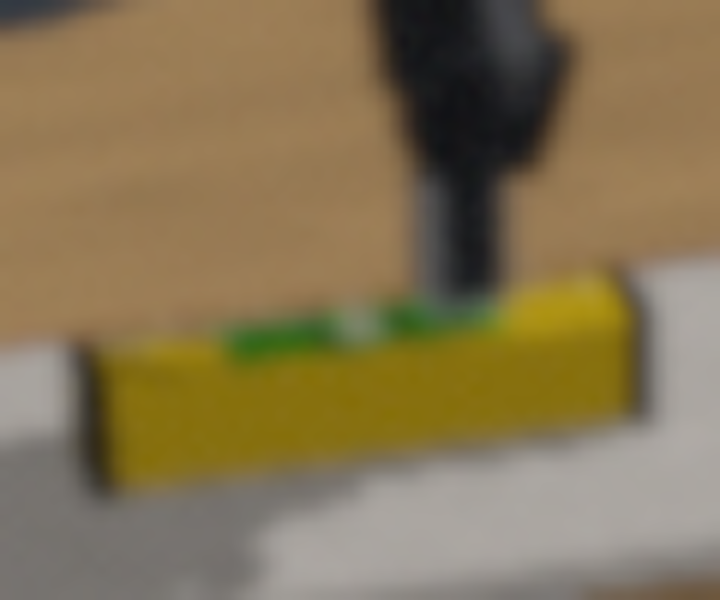

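With the load off, the bubble returns to the centre (−0.1 to −0.4 mm) and both black lines show on either side of it, so the shift was elastic. I'll press here, over the pivot.

>>> jog_arm:
  travel:
    - [0,-0.002,0.008]
    - [0,-0.002,0.014]
    - [0,-0.002,0.018]
    - [0,-0.003,0.022]
    - [0,-0.004,0.024]
  rot:
    - [0,0,0]
    - [0,0,0]
    - [0,0,0]
    - [0,0,0]
    - [0,0,0]
  hand: [0,0,0,0,0]

```text
t: 24.8
position: [0.5153, 0.0291, 0.0401]
tcp_rot: [0.732, 0.682, 0.001, 0.002]
wrist_force: [-5.8, -1.6, 22.3]
finger_gap: 0.0
```

>>> jog_arm:
  travel:
    - [0,-0.002,0.0055]
    - [0,-0.002,0.0055]
    - [0,-0.002,0.0055]
    - [0,-0.002,0.0055]
    - [0,-0.002,0.0055]
  rot:
    - [0,0,0]
    - [0,0,0]
    - [0,0,0]
    - [0,0,0]
    - [0,0,0]
  hand: [0,0,0,0,0]

```text
t: 25.42
position: [0.5155, 0.0291, 0.0402]
tcp_rot: [0.732, 0.681, 0.002, 0.002]
wrist_force: [-7.2, -0.9, 23.7]
finger_gap: 0.003
```

```bash
python3 -c "
from h import *
meas('m22')"
```

```text
m22 (-0.002, 0, 0.002) green -36.5 12.5 bub -2.99 vs centre 9.01
m22 (0.004, 0.006) green -35.5 11.0 bub -3.09 vs centre 9.16
t 25.82 p [0.5155 0.0291 0.0401] R [[0.071, 0.997, 0.006], [0.997, -0.071, -0.001], [-0.0, 0.006, -1.0]] F [-6.5 -0.5 23.1] gap -0.001 j [ 0.06  0.32 -0.29  0.96 -0.    1.7 ]
```

View pics/m22z.png

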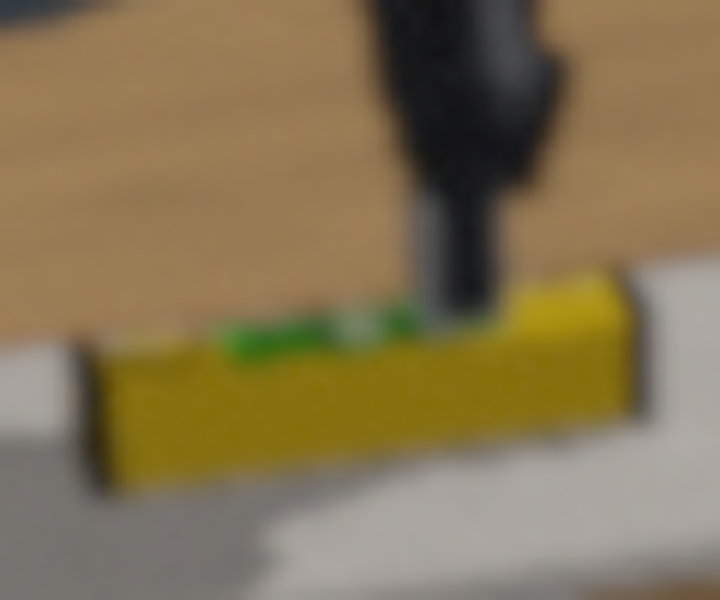

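Pressed at 23 N, the bubble reads −3.0 mm against a window centre of ≈ −3.0 mm, so it is centred between the lines. One last look at the whole scene.

```bash
python3 -c "
from h import *
cv2.imwrite('pics/fin.png',eyes.read_camera('scene'));st()"
```

```text
t 25.88 p [0.5155 0.0291 0.0401] R [[0.071, 0.997, 0.006], [0.997, -0.071, -0.001], [-0.0, 0.006, -1.0]] F [-5.3 -0.7 24.2] gap 0.001 j [ 0.06  0.32 -0.29  0.96 -0.    1.7 ]
```

View pics/fin.png

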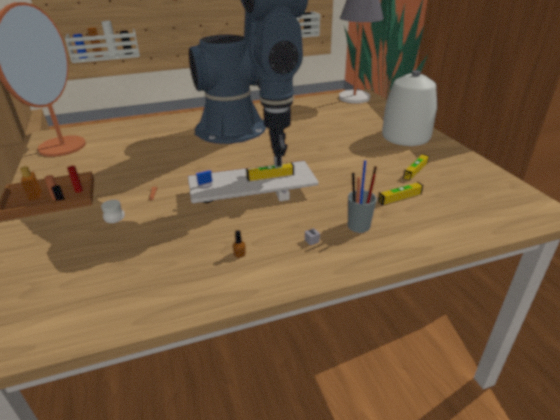

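The bystanders are where they were: cup (360,210), polish (239,245), sharpener (312,237), clip (152,193), jar (112,211). The level at (270,172) is under the fingers. Handing in.

```bash
python3 -c "
from plant import ticket
print(ticket.hand_in())"
```

```text
the job is handed in; nothing more can be done
None
```

The job is handed in, at about 26 s, with the gripper still pressing the level down at about 23–24 N (plus 5–7 N sideways). No verdict was reported.

- **Placing:** I took the level nearest the base (0.586 m away), laid it lengthwise on the shelf and let go. A picture then showed it flat on the board.
- **Foot:** I turned the blue grip clockwise by about 1.4 rad in three steps. With the grip released, the bubble was within 0.4 mm of centre.
- **Press:** My first two presses, at 18–20 N toward the foot end, moved the bubble an estimated 1.3–2.2 mm off centre. I lifted off, and it returned to centre. I then pressed over the pivot instead.
- **Last checks:** Under the final press the bubble read about 0 mm off centre. One end of the window was hidden by the fingers, so that figure uses the window centre from earlier views. The cup, polish, sharpener, clip and jar look unmoved.
- **Disagreement with the data:** The fingertips sat about 38 mm farther back from the reported tool point than stated. I saw this in both cameras and corrected for it; the contact heights then matched.

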